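Raise the lever cutter's blade arm and slide a board up to its strip gauge

TASK

Get the lever cutter ready to trim the piece of thick corrugated cardboard: push the blade arm up by its handle, past its balance point, so that it swings fully open and stays up by itself, then slide the cardboard across the bed, under the raised blade, until its leading edge lies flat along the gauge bar on the far side of the cut. Only push with the fingers: do not lift the cardboard, do not touch the blade, and leave the other things on the table and on the cutter where they are.

Things in the scene. Friction and masses are not known exactly. Their poses are not given: they have to be found in the camera images.
- cutter: Lever cutter (board trimmer), fixed. Grey flat bed 320 mm (x) by 300 mm (y), top 35 mm above the table, white grid lines. Origin: bed centre at table height; z up; x along the cut, from the handle end (-x, to the robot's right) to the hinge end; the cut runs along the bed edge at y = -150 mm. Set askew on the table, yaw 0.75 to 1.1 rad.
- blade_arm (a joint): Blade arm hinge, rad: 0 = down, level along the cut (the start), 1.05 = up at its stop. Axis along the cutter's y through x = 165, z = 55 mm of its frame; the handle goes up and towards +x of the cutter. Damped, 1.3 N m s/rad; lifting takes 2 to 6 N at the handle. Below its balance point (0.42 to 0.60) it falls back if let go; above it a counterweight slowly swings it to the stop, where it stays.
- handle: Black round grip at the arm's near end, out in front of the bed with free room below: 30 mm thick, 110 mm long, round ends, rising at 28 degrees outward when the arm is down. Then its axis runs from x = -180, z = 75 to x = -260, z = 117 mm at y = -162 mm in the cutter's frame. Origin: middle of this axis.
- handle_under (a point): Middle of the underside of the black grip, where the fingers push up: 393 mm from the hinge axis, about 83 mm above the table when the arm is down. It moves with the arm.
- blade: Steel blade, 290 mm long, 40 mm deep, 4 mm thick, along the bed side of the arm and below its middle (20 to 310 mm from the hinge axis). Not to be touched. Origin: its centre.
- guard (a point): Middle of the top of the cutter's fixed hand guard, a strip of clear acrylic 290 mm long (cutter's x), 45 mm wide and 4 mm thick along the bed side of the cut, at y = -135 to -90 mm in the cutter's frame; its underside is 23 mm above the bed, so the board passes below. Posts at its two ends (x = +-148 mm) leave a way 285 mm wide.
- gauge: Strip gauge: aluminium bar parallel to the cut edge, beyond it, 240 mm long (its x), 14 mm thick, its top 19 mm above the bed, locked in place. Origin: middle of its stop face, at table height. The stop face is the plane y = 0 of this frame and looks to +y, towards the bed; the bar lies at y from -14 to 0 mm. It stands 26 to 45 mm beyond the bed edge, differently each time.
- board: Loose piece of brown double-wall corrugated cardboard, stiff, 140 mm (x) by 150 mm (y) by 8 mm, about 0.06 kg, lying flat on the bed, up to 0.12 rad out of square. Origin: centre of its underside; its axes are about those of the cutter. Its leading edge is the 140 mm one at y = -75 mm; the one to push on is that at y = +75 mm.
- board_edge_near (a point): Corner of the board's leading edge at the handle end: x = -70, y = -75 mm on the board, mid-thickness.
- board_edge_far (a point): Other corner of the board's leading edge: x = +70, y = -75 mm on the board, mid-thickness.
- tin_front: Bystander: open low steel tin with white paint, 85 mm across, 36 mm high, on the table off the handle end of the bed. Origin under its centre.
- tin_right: Bystander: another such tin, on the table to the right of the cutter.
- glue_jar: Bystander: small white glue jar, 44 mm across, 70 mm high, standing on the far left part of the bed. Origin under its centre.
- scissors: Bystander: scissors with black loops, 190 mm long, flat on the table left of the cutter. Origin under the rivet.
- paint_brush: Bystander: flat brush, 190 mm, lying on the table to the right. Origin under its middle.
- water_bottle: Bystander: clear bottle, 64 mm across, 200 mm high, to the left of the cutter. Origin under its centre.
- paint_can: Bystander: paint can, 100 mm across, 115 mm high, to the left of the cutter. Origin under its centre.
Things that resemble listed ones, but are neither listed nor needed, are in the scene too. Several things have the shape of the board; the one meant has the colours described above.

How it is judged (in metres and radians):
On the way, in this order (a step that is already met when the one before it is completed fails the run):
1. the arm is pushed up by its handle (value of joint blade_arm between 0.15 and 0.9 rad and (contact force between handle and the fingers above 0.3 N or contact force between handle and the arm above 0.3 N)), for 0.02 s.
2. the blade arm has swung fully up and stays there (value of joint blade_arm above 0.98 rad), for 0.2 s.
3. the board's leading edge lies flat along the gauge bar (value of joint blade_arm above 0.98 rad and y of each of board_edge_near, board_edge_far in the frame of gauge below 0.004 m and x of board_edge_near in the frame of gauge between -0.14 and 0.14 m and x of board_edge_far in the frame of gauge between -0.14 and 0.14 m and z of board in the frame of cutter between 0.032 and 0.04 m and angle between board's own z axis and vertical below 0.05 rad), for 0.2 s.
At the end, for the whole second after the job is handed in: The blade arm stands fully up by itself (hinge above 0.98 rad), and the board lies flat and still on the bed with both corners of its leading edge within 4 mm of the gauge's stop face and on the bar's length (not more than 20 mm past its ends) (all of step 3 and linear speed of board below 0.01 m/s and velocity of joint blade_arm below 0.05 rad/s); the robot touches nothing.
It fails at once if the board is lifted off the bed by more than 15 mm (z of board in the frame of cutter above 0.05 m).
It fails at once if the robot touches the blade (contact force between blade and the fingers above 0.5 N or contact force between blade and the arm above 0.5 N).
It fails at once if another thing on the table or on the cutter is moved by more than 30 mm (distance of any of tin_front, tin_right, glue_jar, scissors, paint_brush, water_bottle, paint_can from where it was at the start of the episode above 0.03 m).
It also fails if it takes over 54 s, if anything falls off the work surface, if the arm or the gripper's body presses on something with over 40 N, if the wrist force passes 120 N, or if a joint passes its speed limit or range.

ROBOT

A 7-joint arm with a two-finger parallel gripper is mounted at the origin on the work surface. World frame = base frame: x ahead of the robot, y to its left, z up, the work surface at z = 0. Lengths are in mm, angles in rad, forces in N, time in s.
With the tool pointing down it reaches from about 400 to 850 mm from the base axis. Payload 10.4 kg.
Tool frame: the origin (TCP) lies at the very end of the fingers, on their centre line; the grasp point (between the pads) lies 19 mm behind it; z points along the fingers, y is the line along which they close (so a half turn about z gives the same grasp; the last joint's range is limited). The gripper opens to 87 mm and grips with 3 to 60 N. Pads are 19 mm wide; open, the fingers measure 117 mm over their backs; the gripper's body (75 mm by 190 mm) begins 51 mm behind the grasp point.
Start: joints at [1.105, 0.332, -0.065, 1.46, 0.022, 1.35, -0.088], TCP at [267.818, -564.735, 222.576] pointing down, gripper open.
Joint ranges: [-2.6, 2.6], [-0.5, 2.12], [-1.47, 1.34], [0.16, 2.42], [-1.27, 4.41], [0.06, 2.06], [-2.6, 2.6]. Speed limits (rad/s): [2.22, 2.22, 2.79, 2.79, 3.14, 3.14, 3.14].

INTERFACE

Orientations are given as [roll, pitch, yaw] about the fixed x, y, z axes, in that order (R = Rz(yaw) Ry(pitch) Rx(roll)).
In Python, from bench import robot gives the robot as it stands. The module is installed in compiled form; this text tells all that it offers.
- The arm moves only by the tool step_arm, never from a script. Its argument "motion" is a list of rows, each a list of 3 entries, a list of its own where there are three numbers: the shift along the tool's x, y, z normalised to -1 to 1, where 1 is 30 cm, then the turn, a rotation vector about the tool's x, y, z normalised to -1 to 1, where 1 is 90 degrees, then the opening, from 0 (shut) to 1 (fully open). A call has 1 to 8 rows; each row is the pose to reach, as a shift and turn from the pose commanded when the call began, along the tool's axes at that moment; what a row does not reach only later rows make up. A row lasts 1/12 s, in which the tool goes at most 41.7 mm and 7.16 degrees, less where a joint would pass 70% of its speed; a pose out of reach is approached as far as the arm can. A call with a number of a shift or a turn outside -1 to 1 is refused whole. A call with a gripper value outside its range is refused whole. The fingers move at their own pace and stop on an object; "newtons" is the grip in N (left out, the last holds). Time passes only in rows, so rows that repeat a pose let the fingers close. It gives the time, the measured TCP pose, the force, the opening and the grip force at its end, in the units of the state.
- robot.sense(): the state, without advancing time (a new reading comes with each control period).
- robot.snapshot(name): name is "scene" or "top"; returns the picture (420x560x3 uint8, red, green, blue); there is no depth.
- robot.camera_params(name): a dict with "camera_matrix" (3x3 intrinsics, pixels), "R" (3x3) and "t" (3): a world point X has camera coordinates R X + t. Camera axes: x right, y down, z forward; pixel columns grow to the right and rows downward; lengths in mm; the calibration is good to about 2 mm. A picture is of the moment at which its call begins. camera_params takes no time and is no camera call.
- robot.close_job(): hands the job in; it is judged then, once.
Trained networks look in the newest picture that a camera, given by its name, has taken for a name from the list of things; names that differ only in an ending like _2 or _b are one class to them, and where a whole thing is asked for, a point or a joint stands for the part that bears it (a point fixed in the world has none). Each returns a list of dicts, best first, with "confidence" (0 to 1); they miss things now and then, are a little off and sometimes report something else, mostly with a low value. They report only what shows in the picture. A call takes as long as a camera call. They do not tell look-alikes from the thing itself.
- robot.look_for(query, camera): "extent" ([left, top, right, bottom] in pixels, round what is visible of it).
- robot.silhouettes(query, camera): "region" (420x560 bool, what is visible of it) and "extent" ([left, top, right, bottom] in pixels, round what is visible of it).
- robot.spot_point(query, camera): "pixel" ([column, row] in pixels: a listed point, or the origin of a listed thing).
The state is a dict: "clock": time; "joint_pos": joint angles; "qvel": joint speeds; "effort": joint torques, N m; "eef_pos": TCP position; "orientation": TCP orientation; "contact_force": force on the tool from outside, world axes, zero at the start; "ft_torque": the same for the moment, N m; "width": finger opening in mm; "grasp_force": force on a finger pad.
Only numpy, scipy, OpenCV 4.12 (cv2) and the standard library are available. Lean on these libraries where they do the work, as an engineer would, in place of code of your own. Each camera call takes 0.05 s, during which the arm holds its last target. There are 200 camera calls.

## Working session

There is one attempt and no reset: what is moved stays moved. The work goes in short steps, Python scripts to look and compute and a tool call to move; the robot and the scene stay as the last step left them, time stands still between calls to the robot, and variables do not carry over. Pictures are saved under pics/ and viewed, at most 10 in all, crops included, and the job is handed in when it is done.

Besides the shell and the picture viewer there is one more tool, called after ">>>" in YAML: its name, and indented under it one key for each argument. step_arm: Moves the arm, as the interface text tells. Scaled input: -1 to 1 covers 30 cm each way for a shift and 90 degrees each way for a turn. Its arguments: {"type":"object","properties":{"motion":{"type":"array"},"newtons":{"type":"number"}},"required":["motion"]}

```bash
mkdir -p pics; python3 - <<'E'
from bench import robot
import cv2,numpy as np
for n in("scene","top"):
    im=robot.snapshot(n); cv2.imwrite(f"pics/{n}0.png",im[:,:,::-1])
    p=robot.camera_params(n); print(n,np.round(p["camera_matrix"],1).tolist(),np.round(p["R"],4).tolist(),np.round(p["t"],1).tolist())
    for q in("cutter","handle","handle_under","gauge","board","board_edge_near","board_edge_far","guard","blade","tin_front","tin_right","glue_jar","paint_can","water_bottle"):
        print(q,[(np.round(d["pixel"]).tolist(),round(d["confidence"],2)) for d in robot.spot_point(q,n)][:4])
s=robot.sense();print({k:np.round(v,3).tolist() for k,v in s.items()})
E
```

```text
scene [[541.1, 0.0, 285.0], [0.0, 541.1, 207.7], [0.0, 0.0, 1.0]] [[0.812, 0.5834, -0.0175], [0.3976, -0.5748, -0.7152], [-0.4273, 0.5738, -0.6987]] [-447.6, -126.7, 1855.0]
cutter [([308.0, 225.0], 0.92)]
handle [([261.0, 270.0], 0.62)]
handle_under [([260.0, 271.0], 0.92)]
gauge [([282.0, 242.0], 0.68), ([330.0, 270.0], 0.56)]
board [([291.0, 223.0], 0.84), ([138.0, 247.0], 0.77), ([237.0, 259.0], 0.3)]
board_edge_near [([279.0, 249.0], 0.68), ([167.0, 233.0], 0.58), ([323.0, 183.0], 0.46)]
board_edge_far [([130.0, 222.0], 0.95), ([326.0, 231.0], 0.85)]
guard [([328.0, 236.0], 0.86)]
blade [([331.0, 251.0], 0.52)]
tin_front [([234.0, 261.0], 0.73), ([333.0, 251.0], 0.38)]
tin_right [([168.0, 349.0], 0.95), ([393.0, 167.0], 0.24)]
glue_jar [([321.0, 184.0], 0.7)]
paint_can [([348.0, 145.0], 0.95)]
water_bottle [([390.0, 166.0], 0.91), ([295.0, 223.0], 0.46), ([261.0, 267.0], 0.3)]
top [[442.0, 0.0, 272.6], [0.0, 442.0, 209.1], [0.0, 0.0, 1.0]] [[-0.0203, -0.9998, -0.008], [-0.9888, 0.0212, -0.1476], [0.1477, 0.0049, -0.989]] [37.9, 507.6, 1336.7]
cutter [([258.0, 191.0], 0.92)]
hand
[... 334 characters left out ...]
0, 339.0], 0.56), ([261.0, 164.0], 0.55)]
guard []
blade [([279.0, 147.0], 0.58)]
tin_front [([329.0, 220.0], 0.77)]
tin_right [([427.0, 202.0], 0.97)]
glue_jar [([348.0, 170.0], 0.74), ([207.0, 203.0], 0.57), ([263.0, 167.0], 0.5)]
paint_can [([127.0, 224.0], 0.77)]
water_bottle [([130.0, 171.0], 0.72)]
{'clock': 1.5, 'joint_pos': [1.105, 0.332, -0.065, 1.46, 0.022, 1.35, -0.089], 'qvel': [0.001, -0.0, -0.002, -0.0, -0.001, -0.001, 0.003], 'effort': [-0.0, -62.304, 0.025, -39.012, -0.061, 0.032, 0.0], 'eef_pos': [267.809, -564.75, 222.583], 'orientation': [3.141, -0.0, 0.443], 'contact_force': [-0.132, -0.778, 0.895], 'ft_torque': [0.025, 0.009, -0.031], 'grasp_force': 0.0, 'width': 87.121}
```

View pics/top0.png

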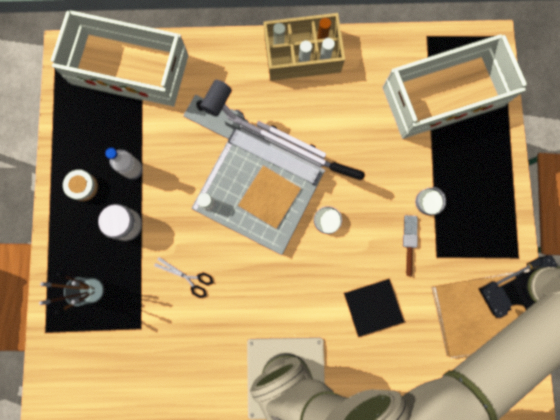

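View pics/scene0.png

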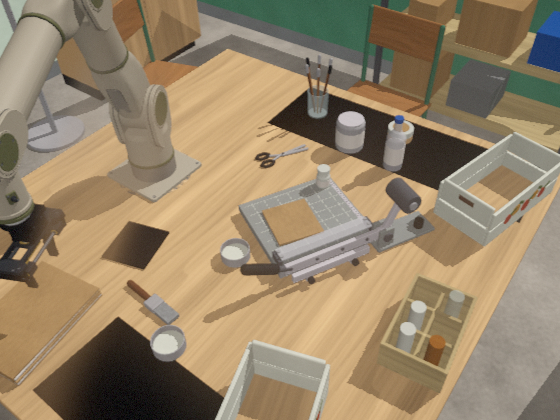

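The top view shows the cutter at about (260,185), with its hinge at (212,100), the handle at (347,171), the brown board at (270,197), the front tin at (329,220) and the jar at (207,203). I'll zoom in to fit the poses.

```bash
python3 - <<'E'
import cv2
a=cv2.imread("pics/top0.png")[80:265,170:380]; b=cv2.imread("pics/scene0.png")[160:300,215:425]
cv2.imwrite("pics/c1.png",cv2.resize(a,None,fx=3.2,fy=3.2,interpolation=cv2.INTER_CUBIC))
cv2.imwrite("pics/c2.png",cv2.resize(b,None,fx=3.6,fy=3.6,interpolation=cv2.INTER_CUBIC))
E
```

```text
(no output)
```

View pics/c1.png

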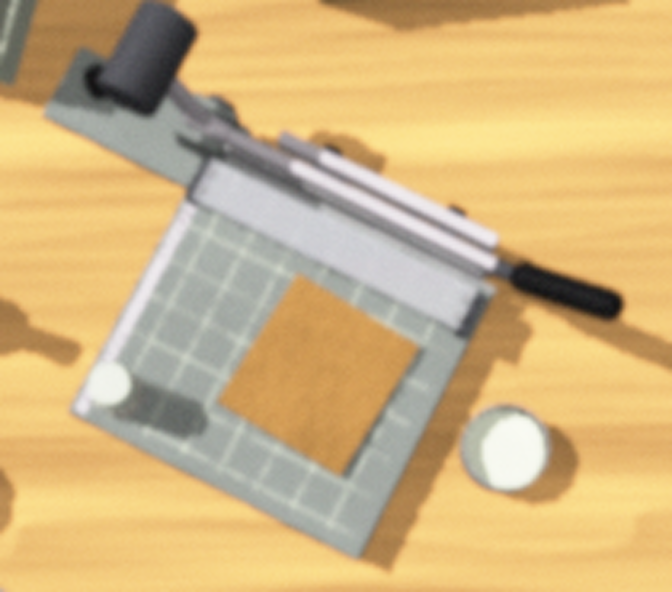

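View pics/c2.png

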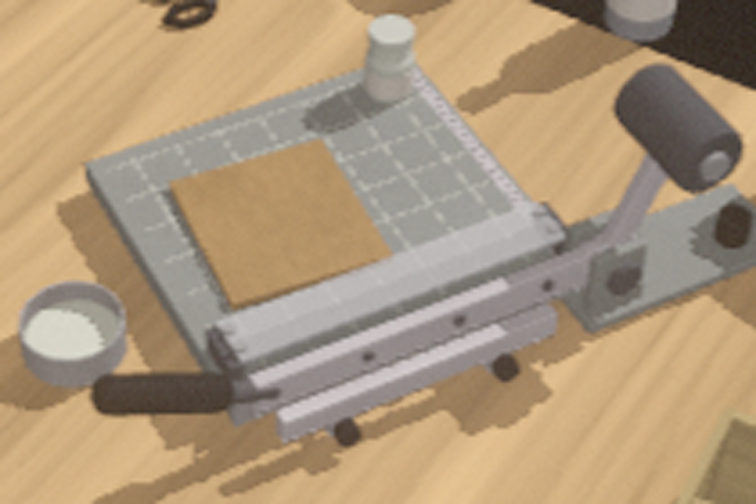

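```bash
cat > h.py <<'E'
import numpy as np
from bench import robot
from scipy.optimize import least_squares
P={n:robot.camera_params(n) for n in("scene","top")}
def proj(n,X):
    p=P[n];c=np.asarray(X)@np.array(p["R"]).T+p["t"];c=c@np.array(p["camera_matrix"]).T
    return c[...,:2]/c[...,2:]
def ray(n,px,z):
    p=P[n];d=np.array(p["R"]).T@np.linalg.inv(p["camera_matrix"])@[*px,1];o=-np.array(p["R"]).T@p["t"]
    return o+d*(z-o[2])/d[2]
def T(c,X):
    X=np.asarray(X,float);s,k=np.sin(c[2]),np.cos(c[2])
    return np.stack([c[0]+k*X[...,0]-s*X[...,1],c[1]+s*X[...,0]+k*X[...,1],X[...,2]],-1)
def inv(c,X):
    X=np.asarray(X,float);s,k=np.sin(c[2]),np.cos(c[2]);d=X-[c[0],c[1],0]
    return np.array([k*d[0]+s*d[1],-s*d[0]+k*d[1],d[2]])
t=lambda u,v:np.array([170+u/3.2,80+v/3.2]);s=lambda u,v:np.array([215+u/3.6,160+v/3.6])
def fit(L,x0):
    f=lambda c:np.concatenate([proj(n,T(c,X))-px for n,X,px in L])
    r=least_squares(f,x0,loss="soft_l1");return r.x,f(r.x).reshape(-1,2)
E
python3 - <<'E'
from h import *
L=[("top",[-160,150,35],t(360,553)),("top",[160,150,35],t(77,410)),("scene",[-160,150,35],s(90,168)),("scene",[160,150,35],s(415,65)),
("top",[-260,-162,117],t(608,303)),("top",[-180,-162,75],t(523,278)),("scene",[-260,-162,117],s(105,394)),("scene",[-180,-162,75],s(222,392))]
c,r=fit(L,[500,0,.9]);print(c.round(3),r.round(1).tolist())
Lb=[("top",[70,-75,43],t(302,275)),("top",[-70,-75,43],t(420,348)),("top",[-70,75,43],t(345,473)),("top",[70,75,43],t(220,400)),
("scene",[70,-75,43],s(390,258)),("scene",[-70,-75,43],s(235,305)),("scene",[-70,75,43],s(175,185)),("scene",[70,75,43],s(322,142))]
b,r=fit(Lb,[500,0,.9]);print(b.round(3),r.round(1).tolist(),"board in cutter",inv(c,[b[0],b[1],35]).round(1),b[2]-c[2])
for n,px in(("top",t(283,133)),("top",t(497,233)),("top",t(497,245)),("scene",s(281,412)),("scene",s(552,312))): print("gauge z54",n,inv(c,ray(n,px,54)).round(1))
W=ray("top",t(508,450),36);print("tin_front",W.round(),inv(c,W).round())
W=ray("top",t(110,382),70);print("jar",inv(c,W).round())
for nme,X in dict(handle=[-220,-162,96],under=[-213,-162,83],pushmid=[0,0,35]).items(): print(nme,T(c,X).round(1))
E
```

```text
[579.313  72.129   1.064] [[-1.7, 0.6], [-4.0, -2.7], [-1.6, -1.4], [-0.9, -2.9], [0.0, -0.3], [0.6, -1.3], [0.6, 0.9], [-2.9, 1.1]]
[549.696  35.355   0.997] [[-1.0, -1.7], [0.2, -1.6], [-1.6, 0.1], [-0.9, -0.6], [-0.2, 0.2], [-1.9, 0.8], [-2.9, -0.1], [-1.2, -0.3]] board in cutter [-46.5   8.1  35. ] -0.06712690225177753
gauge z54 top [  95.7 -184.5   54. ]
gauge z54 top [-137.6 -191.9   54. ]
gauge z54 top [-143.1 -181.1   54. ]
gauge z54 scene [-133.3 -182.8   54. ]
gauge z54 scene [  99.7 -186.5   54. ]
tin_front [ 469. -146.   36.] [-244.   -9.   36.]
jar [122. 115.  70.]
handle [ 614.2 -198.8   96. ]
under [ 617.6 -192.7   83. ]
pushmid [579.3  72.1  35. ]
```

The fits agree to within a few mm. Top crop: board leading corners at (302,275) and (420,348), handle tip at (615,305), gauge outer edge from (283,133) to (497,233). The plan is to put the shut fingers, tilted 45°, under the grip and lift it along its arc.

```bash
cat >> h.py <<'E'
from scipy.spatial.transform import Rotation as Ro
C=np.array([579.3,72.1,1.064])
def tool(tilt,yaw=C[2]):   # tool y along -cutter x, pointing down, tilted outward (towards -y_c)
    return Ro.from_euler("z",yaw-np.pi/2)*Ro.from_euler("x",np.pi)*Ro.from_euler("y",tilt)
def plan(wps):  # wps: (xyz in cutter, Rotation)
    s=robot.sense();p=np.array(s["eef_pos"]);R=Ro.from_euler("xyz",s["orientation"])
    print("t",round(s["clock"],2),"cut",inv(C,p).round(1),"rpy",np.round(s["orientation"],3),"F",np.round(s["contact_force"],1),"w",round(s["width"],1),"q",np.round(s["joint_pos"],2))
    for X,Rt in wps:
        d=R.inv().apply(T(C,X)-p);rv=(R.inv()*Rt).as_rotvec()
        print("  ",[np.round(d/300,3).tolist(),np.round(rv/(np.pi/2),3).tolist()],"rows",max(np.linalg.norm(d)/41.7,np.linalg.norm(rv)/.125).round(1))
E
python3 -c "
from h import *
t=tool(np.pi/4)
plan([([-238,40,220],t),([-238,-40,60],t),([-238,-158,48],t)])"
```

```text
t 1.5 cut [-708.   -36.8  222.6] rpy [ 3.141 -0.     0.443] F [-0.1 -0.8  0.9] w 87.1 q [ 1.11  0.33 -0.06  1.46  0.02  1.35 -0.09]
   [[1.125, -1.12, 0.009], [-0.237, 0.461, 0.572]] rows 11.4
   [[1.28, -0.903, 0.542], [-0.237, 0.461, 0.572]] rows 11.9
   [[1.509, -0.583, 0.582], [-0.237, 0.461, 0.572]] rows 12.4
```

>>> step_arm:
  motion:
    - [[0.56, -0.56, 0.0], [-0.12, 0.23, 0.29], 0]
    - [[0.56, -0.56, 0.0], [-0.12, 0.23, 0.29], 0]
    - [[0.56, -0.56, 0.0], [-0.12, 0.23, 0.29], 0]
    - [[0.56, -0.56, 0.0], [-0.12, 0.23, 0.29], 0]
    - [[0.56, -0.56, 0.0], [-0.12, 0.23, 0.29], 0]
    - [[0.56, -0.56, 0.0], [-0.12, 0.23, 0.29], 0]
    - [[0.56, -0.56, 0.0], [-0.12, 0.23, 0.29], 0]

```text
clock: 2.08
eef_pos: [348.6, -335.6, 222.4]
orientation: [3.036, -0.39, 0.006]
contact_force: [0.7, 0.1, 0.4]
width: 48.6
grasp_force: 0.0
```

```bash
python3 -c "
from h import *
t=tool(np.pi/4)
plan([([-238,40,200],t),([-238,-40,60],t),([-238,-158,48],t)])"
```

```text
t 2.08 cut [-468.4    3.8  222.4] rpy [ 3.036 -0.39   0.006] F [0.7 0.1 0.4] w 48.6 q [ 1.06 -0.22 -0.2   2.1  -0.33  0.94 -0.58]
   [[0.223, -0.743, 0.095], [-0.117, 0.231, 0.286]] rows 5.6
   [[0.26, -0.667, 0.625], [-0.117, 0.231, 0.286]] rows 6.8
   [[0.562, -0.493, 0.812], [-0.117, 0.231, 0.286]] rows 7.9
```

>>> step_arm:
  motion:
    - [[0.22, -0.74, 0.1], [-0.117, 0.231, 0.286], 0]
    - [[0.22, -0.74, 0.1], [-0.117, 0.231, 0.286], 0]
    - [[0.22, -0.74, 0.1], [-0.117, 0.231, 0.286], 0]
    - [[0.22, -0.74, 0.1], [-0.117, 0.231, 0.286], 0]
    - [[0.22, -0.74, 0.1], [-0.117, 0.231, 0.286], 0]
    - [[0.22, -0.74, 0.1], [-0.117, 0.231, 0.286], 0]
    - [[0.22, -0.74, 0.1], [-0.117, 0.231, 0.286], 0]
    - [[0.22, -0.74, 0.1], [-0.117, 0.231, 0.286], 0]

```text
clock: 2.75
eef_pos: [445.5, -173.6, 213.0]
orientation: [3.108, -0.73, -0.473]
contact_force: [0.3, -0.8, -0.5]
width: 1.4
grasp_force: 0.0
```

```bash
python3 -c "
from h import *
t=tool(np.pi/4)
plan([([-238,40,200],t),([-238,-40,60],t),([-238,-158,48],t)])"
```

```text
t 2.75 cut [-279.8   -2.2  213. ] rpy [ 3.108 -0.73  -0.473] F [ 0.3 -0.8 -0.5] w 1.4 q [ 0.67 -0.5  -0.47  2.41  0.04  0.48 -1.92]
   [[-0.13, -0.142, -0.063], [0.007, 0.035, 0.016]] rows 1.5
   [[-0.243, -0.151, 0.462], [0.007, 0.035, 0.016]] rows 3.9
   [[0.024, -0.147, 0.755], [0.007, 0.035, 0.016]] rows 5.5
```

```bash
python3 -c "
from h import *
t=tool(np.pi/4)
plan([([-238,-70,110],t),([-238,-95,55],t),([-238,-158,48],t)])"
```

```text
t 2.75 cut [-279.8   -2.2  213. ] rpy [ 3.108 -0.73  -0.473] F [ 0.3 -0.8 -0.5] w 1.4 q [ 0.67 -0.5  -0.47  2.41  0.04  0.48 -1.92]
   [[-0.057, -0.145, 0.405], [0.007, 0.035, 0.016]] rows 3.1
   [[-0.117, -0.149, 0.597], [0.007, 0.035, 0.016]] rows 4.5
   [[0.024, -0.147, 0.755], [0.007, 0.035, 0.016]] rows 5.5
```

>>> step_arm:
  motion:
    - [[-0.057, -0.145, 0.405], [0.007, 0.035, 0.016], 0]
    - [[-0.057, -0.145, 0.405], [0.007, 0.035, 0.016], 0]
    - [[-0.057, -0.145, 0.405], [0.007, 0.035, 0.016], 0]
    - [[-0.057, -0.145, 0.405], [0.007, 0.035, 0.016], 0]
    - [[-0.057, -0.145, 0.405], [0.007, 0.035, 0.016], 0]
    - [[-0.117, -0.149, 0.597], [0.007, 0.035, 0.016], 0]
    - [[-0.117, -0.149, 0.597], [0.007, 0.035, 0.016], 0]
    - [[-0.117, -0.149, 0.597], [0.007, 0.035, 0.016], 0]

```text
clock: 3.42
eef_pos: [513.6, -171.9, 115.4]
orientation: [-3.141, -0.771, -0.497]
contact_force: [0.2, -0.1, -0.3]
width: 0.2
grasp_force: 0.0
```

```bash
python3 -c "
from h import *
t=tool(np.pi/4)
plan([([-238,-95,52],t),([-238,-158,48],t)])
for n in ('top','scene'):
    print(n,proj(n,T(C,[-238,-162,105])).round())
import cv2
a=robot.snapshot('scene')[...,::-1][170:330,180:380];cv2.imwrite('pics/d1.png',cv2.resize(a,None,fx=3,fy=3,interpolation=2))
"
```

```text
t 3.42 cut [-245.2  -61.   115.4] rpy [-3.141 -0.771 -0.497] F [ 0.2 -0.1 -0.3] w 0.2 q [ 1.59 -0.34 -1.39  2.4  -0.66  0.09 -1.35]
   [[-0.066, -0.023, 0.231], [-0.005, 0.009, 0.005]] rows 1.7
   [[0.076, -0.021, 0.387], [-0.005, 0.009, 0.005]] rows 2.8
top [353. 172.]
scene [253. 270.]
```

View pics/d1.png

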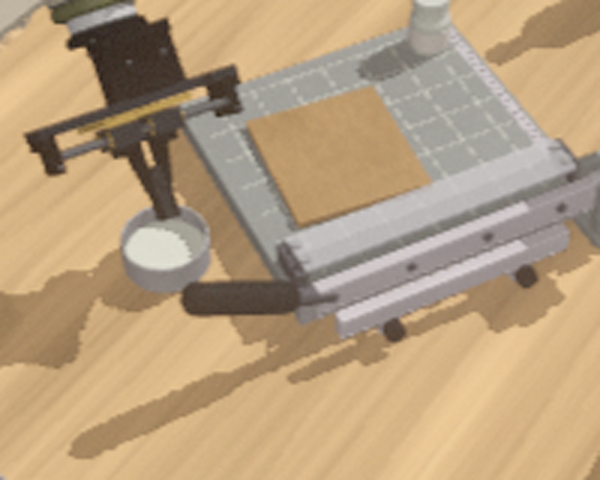

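The scene crop shows the fingers above the front tin at (165,215), in front of the handle at (240,298). I'll go lower and further out.

>>> step_arm:
  motion:
    - [[-0.066, -0.02, 0.23], [-0.005, 0.009, 0.005], 0]
    - [[-0.066, -0.02, 0.23], [-0.005, 0.009, 0.005], 0]
    - [[-0.066, -0.02, 0.23], [-0.005, 0.009, 0.005], 0]
    - [[-0.066, -0.02, 0.23], [-0.005, 0.009, 0.005], 0]
    - [[-0.066, -0.02, 0.23], [-0.005, 0.009, 0.005], 0]
    - [[-0.066, -0.02, 0.23], [-0.005, 0.009, 0.005], 0]

```text
clock: 3.97
eef_pos: [511.0, -177.8, 103.3]
orientation: [-3.13, -0.775, -0.51]
contact_force: [-0.2, -0.7, -0.7]
width: 0.7
grasp_force: 0.0
```

```bash
python3 -c "
from h import *
t=tool(np.pi/4)
plan([([-238,-100,52],t),([-238,-158,48],t)])
"
```

```text
t 3.97 cut [-251.6  -61.6  103.3] rpy [-3.13  -0.775 -0.51 ] F [-0.2 -0.7 -0.7] w 0.7 q [ 1.69 -0.34 -1.47  2.42 -1.26  0.07 -0.74]
   [[-0.028, -0.043, 0.212], [-0.006, 0.006, -0.002]] rows 1.6
   [[0.1, -0.042, 0.357], [-0.006, 0.006, -0.002]] rows 2.7
```

The solver has wound the elbow to its limits: q3 is at −1.47 and q4 at 2.42. I'll identify a quick kinematic model to find a better arm configuration.

```bash
cat > kin.py <<'E'
import numpy as np, itertools
from scipy.spatial.transform import Rotation as Ro
from scipy.optimize import least_squares
D=[([1.105,.332,-.065,1.46,.022,1.35,-.088],[267.8,-564.7,222.6],[3.141,0,.443]),
([1.06,-.22,-.2,2.1,-.33,.94,-.58],[348.6,-335.6,222.4],[3.036,-.39,.006]),
([.67,-.5,-.47,2.41,.04,.48,-1.92],[445.5,-173.6,213.],[3.108,-.73,-.473]),
([1.59,-.34,-1.39,2.4,-.66,.09,-1.35],[513.6,-171.9,115.4],[-3.141,-.771,-.497]),
([1.69,-.34,-1.47,2.42,-1.26,.07,-.74],[511,-177.8,103.3],[-3.13,-.775,-.51])]
def fk(q,L,s):
    R=Ro.identity();p=np.array([0,0,L[0]])
    off=[[L[4],0,0],None,[L[5],0,L[1]],None,[L[6],0,L[2]],None,[0,0,L[3]]]
    # z1, y2, (L1) z3, y4, (L2) z5, y6, z7 (L3)
    for i in range(7):
        R=R*Ro.from_euler("zyzyzyz"[i],s[i]*q[i]+(L[7] if i==6 else 0))
        if off[i] is not None: p=p+R.apply(off[i])
    return p,R
if __name__=="__main__":
    best=[]
    for s in itertools.product([1,-1],repeat=4):
        S=[s[0],1,s[1],1,s[2],1,s[3]]
        for c in (0,np.pi/2,np.pi,-np.pi/2):
            def f(L):
                r=[]
                for q,p,o in D:
                    P,R=fk(q,L,S);r+=[*(P-p)/100,*(5*(R.as_matrix()-Ro.from_euler("xyz",o).as_matrix()).ravel())]
                return np.array(r)
            r=least_squares(f,[350,400,400,200,0,0,0,c]);best.append((r.cost,S,r.x,np.abs(f(r.x)).max()))
    for b in sorted(best,key=lambda b:b[0])[:3]:print(b[0],b[1],b[2].round(2).tolist(),b[3])
E
python3 kin.py
```

```text
0.2081784458986524 [-1, 1, -1, 1, -1, 1, -1] [246.63, 439.98, 452.6, 340.16, 41.26, -0.31, 3.1, 1.57] 0.3863613811543115
0.2081784458987962 [-1, 1, -1, 1, -1, 1, -1] [246.63, 439.98, 452.6, 340.16, 41.26, -0.31, 3.1, 1.57] 0.3863614123981233
0.2081784458991482 [-1, 1, -1, 1, -1, 1, -1] [246.63, 439.98, 452.6, 340.16, 41.26, -0.31, 3.1, 1.57] 0.3863613820646458
```

```bash
cat > kin2.py <<'E'
from kin import *
S=[-1,1,-1,1,-1,1,-1]
def fk2(q,v):
    R=Ro.identity();p=np.array([0,0,v[0]]);o=np.reshape(v[1:19],(6,3))
    for i in range(7):
        R=R*Ro.from_euler("zyzyzyz"[i],S[i]*q[i]+(v[19] if i==6 else 0)+(v[20] if i==0 else 0))
        p=p+R.apply(o[min(i,5)]) if i!=5 else p+R.apply([v[21],0,0])
    return p,R
def f(v):
    r=[]
    for q,p,o in D:
        P,R=fk2(q,v);r+=[*(P-p)/20,*(20*(R.as_matrix()-Ro.from_euler("xyz",o).as_matrix()).ravel())]
    return np.array(r+list((v-v0)/np.array([100]+[40]*18+[1,.3,100])))
v0=np.zeros(22);v0[0]=300;v0[9]=440;v0[15]=400;v0[18]=250;v0[19]=1.57
r=least_squares(f,v0);v=r.x
if __name__=="__main__":
    for q,p,o in D:
        P,R=fk2(q,v);print((P-p).round(1),(R.inv()*Ro.from_euler("xyz",o)).magnitude().round(3))
    print(v.round(1).tolist())
E
python3 kin2.py
```

```text
Traceback (most recent call last):
  File "kin2.py", line 18, in <module>
    P,R=fk2(q,v);print((P-p).round(1),(R.inv()*Ro.from_euler("xyz",o)).magnitude().round(3))
                                      ^^^^^^^^^^^^^^^^^^^^^^^^^^^^^^^^^^^^^^^^^^^^^^^^^^
AttributeError: 'float' object has no attribute 'round'
```

```bash
sed -i 's/.magnitude().round(3)/.as_rotvec().round(3)/' kin2.py; python3 kin2.py
```

```text
[ 5.1  5.  -3.9] [-0.     0.     0.001]
[-3.6 -3.5  3.5] [ 0.003 -0.001 -0.005]
[-0.8  7.7  6.7] [ 0.007 -0.008 -0.002]
[-4.8 -2.4 -1.8] [-0.     0.002 -0.002]
[-3.   0.3 -1.9] [0.004 0.008 0.008]
[235.5, 14.9, 1.1, -10.3, -3.4, 1.1, -11.2, 22.6, -19.7, 428.8, -12.2, -19.7, 35.3, 14.5, -0.5, 435.3, 2.5, -4.0, 288.9, 1.6, -0.0, 2.7]
```

```bash
cat > ik.py <<'E'
from kin2 import *
from h import T,C,tool
lo=np.array([-2.6,-.5,-1.47,.16,-1.27,.06,-2.6]);hi=np.array([2.6,2.12,1.34,2.42,4.41,2.06,2.6])
def ik(X,R,n=30,seed=0):
    rg=np.random.default_rng(seed);W=T(C,X);best=None
    mid=(lo+hi)/2;hw=(hi-lo)/2-.05
    for _ in range(n):
        g=lambda q:np.concatenate([(fk2(q,v)[0]-W)/10,10*(R.inv()*fk2(q,v)[1]).as_rotvec(),.02*((q-mid)/hw)**4])
        q0=rg.uniform(lo+.1,hi-.1);q0[4]=rg.uniform(-1.2,1.2)
        r=least_squares(g,q0,bounds=(lo+.03,hi-.03),max_nfev=60)
        e=g(r.x)[:6];m=(np.minimum(r.x-lo,hi-r.x)).min()
        if np.abs(e).max()<.3 and (best is None or m>best[0]): best=(m,r.x)
    return best
if __name__=="__main__":
    for tilt in(.5,.65,.79):
      for dy in (-.3,0,.3):
        for X in([-238,-158,48],[-120,-158,290]):
            b=ik(X,tool(tilt,C[2]+dy));print(tilt,dy,X,None if b is None else (round(b[0],2),b[1].round(2).tolist()))
E
time python3 ik.py
```

```text
0.5 -0.3 [-238, -158, 48] (np.float64(0.37), [-0.64, 0.56, 0.95, 1.96, -0.35, 0.43, -1.95])
0.5 -0.3 [-120, -158, 290] (np.float64(0.27), [-0.9, 0.33, 1.05, 1.59, 0.05, 1.0, -2.33])
0.5 0 [-238, -158, 48] (np.float64(0.33), [0.3, 0.29, -0.11, 2.02, 0.47, 0.39, -2.27])
0.5 0 [-120, -158, 290] (np.float64(0.53), [-0.68, 0.16, 0.77, 1.66, 0.12, 0.92, -2.07])
0.5 0.3 [-238, -158, 48] (np.float64(0.35), [-0.25, 0.39, 0.66, 2.01, -0.78, 0.41, -0.8])
0.5 0.3 [-120, -158, 290] (np.float64(0.62), [-0.57, 0.13, 0.72, 1.68, -0.06, 0.87, -1.62])
0.65 -0.3 [-238, -158, 48] (np.float64(0.19), [-0.77, 0.62, 1.05, 2.05, -0.41, 0.25, -1.96])
0.65 -0.3 [-120, -158, 290] (np.float64(0.13), [-1.09, 0.33, 1.18, 1.69, 0.2, 0.86, -2.47])
0.65 0 [-238, -158, 48] (np.float64(0.07), [-0.26, 0.32, 0.49, 2.12, 0.42, 0.13, -2.31])
0.65 0 [-120, -158, 290] (np.float64(0.36), [-0.94, 0.1, 0.97, 1.78, 0.31, 0.75, -2.24])
0.65 0.3 [-238, -158, 48] (np.float64(0.13), [0.97, 0.32, -0.76, 2.14, 0.97, 0.19, -2.37])
0.65 0.3 [-120, -158, 290] (np.float64(0.52), [-0.53, 0.02, 0.62, 1.81, 0.09, 0.67, -1.74])
0.79 -0.3 [-238, -158, 48] (np.float64(0.03), [-0.87, 0.73, 1.12, 2.12, -0.82, 0.09, -1.66])
0.79 -0.3 [-120, -158, 290] (np.float64(0.03), [-1.23, 0.38, 1.31, 1.77, 0.28, 0.74, -2.57])
0.79 0 [-238, -158, 48] (np.float64(0.16), [-0.0, 0.28, 0.16, 2.26, 2.17, 0.26, 2.24])
0.79 0 [-120, -158, 290] (np.float64(0.06), [-1.05, 0.02, 1.0, 1.89, 0.65, 0.64, -2.54])
0.79 0.3 [-238, -158, 48] (np.float64(0.19), [-0.59, 0.6, 1.07, 2.23, 4.18, 0.57, 0.34])
0.79 0.3 [-120, -158, 290] (np.float64(0.42), [-0.71, -0.05, 0.76, 1.92, 0.28, 0.48, -1.91])
real	0m27.471s
user	0m28.024s
sys	0m0.032s
```

```bash
python3 -c "
from h import *
plan([([-340,-150,260],tool(0,C[2]+.3)),([-340,-150,260],tool(.3,C[2]+.3))])
import ik
for t in(.6,.7,.75):
  for X in([-340,-158,250],[-340,-158,48],[-238,-158,48],[-180,-158,180],[-120,-158,290]):
    b=ik.ik(X,tool(t,C[2]+.3));print(t,X,b and (round(b[0],2),b[1].round(2).tolist()))
"
```

```text
t 3.97 cut [-251.6  -61.6  103.3] rpy [-3.13  -0.775 -0.51 ] F [-0.2 -0.7 -0.7] w 0.7 q [ 1.69 -0.34 -1.47  2.42 -1.26  0.07 -0.74]
   [[0.577, 0.292, -0.169], [0.068, -0.491, -0.18]] rows 6.6
   [[0.577, 0.292, -0.169], [0.092, -0.301, -0.166]] rows 4.8
0.6 [-340, -158, 250] (np.float64(0.51), [-0.27, 0.01, 0.83, 1.89, -0.33, 0.7, -1.03])
0.6 [-340, -158, 48] (np.float64(0.27), [1.54, 0.52, -1.2, 2.1, 0.93, 0.36, -2.05])
0.6 [-238, -158, 48] (np.float64(0.22), [-0.13, 0.33, 0.52, 2.09, -0.99, 0.28, -0.55])
0.6 [-180, -158, 180] (np.float64(0.44), [0.95, 0.12, -0.83, 1.97, 0.23, 0.5, -1.79])
0.6 [-120, -158, 290] (np.float64(0.56), [-0.65, 0.06, 0.76, 1.77, 0.01, 0.73, -1.68])
0.7 [-340, -158, 250] (np.float64(0.45), [-0.16, -0.04, 0.72, 1.97, -0.39, 0.57, -0.95])
0.7 [-340, -158, 48] (np.float64(0.19), [1.61, 0.55, -1.26, 2.17, 1.33, 0.28, -2.41])
0.7 [-238, -158, 48] (np.float64(0.03), [0.39, 0.27, -0.05, 2.2, 4.38, 0.09, 0.45])
0.7 [-180, -158, 180] (np.float64(0.31), [1.21, 0.11, -1.1, 2.04, 0.38, 0.37, -1.93])
0.7 [-120, -158, 290] (np.float64(0.5), [-0.65, -0.0, 0.73, 1.85, 0.14, 0.6, -1.78])
0.75 [-340, -158, 250] (np.float64(0.42), [-0.25, -0.06, 0.8, 2.0, -0.43, 0.51, -0.9])
0.75 [-340, -158, 48] (np.float64(0.07), [-0.44, 0.73, 1.19, 2.2, 4.34, 0.82, 0.28])
0.75 [-238, -158, 48] (np.float64(0.19), [-0.09, 0.32, 0.48, 2.22, 4.22, 0.26, 0.53])
0.75 [-180, -158, 180] (np.float64(0.24), [1.3, 0.11, -1.19, 2.08, 0.48, 0.3, -2.04])
0.75 [-120, -158, 290] (np.float64(0.47), [-0.52, -0.03, 0.58, 1.89, 0.21, 0.53, -1.84])
```

>>> step_arm:
  motion:
    - [[0.577, 0.292, -0.169], [0.09, -0.3, -0.166], 0]
    - [[0.577, 0.292, -0.169], [0.09, -0.3, -0.166], 0]
    - [[0.577, 0.292, -0.169], [0.09, -0.3, -0.166], 0]
    - [[0.577, 0.292, -0.169], [0.09, -0.3, -0.166], 0]
    - [[0.577, 0.292, -0.169], [0.09, -0.3, -0.166], 0]
    - [[0.577, 0.292, -0.169], [0.09, -0.3, -0.166], 0]
    - [[0.577, 0.292, -0.169], [0.09, -0.3, -0.166], 0]
    - [[0.577, 0.292, -0.169], [0.09, -0.3, -0.166], 0]

```text
clock: 4.63
eef_pos: [507.2, -278.9, 279.0]
orientation: [3.119, -0.332, -0.211]
contact_force: [-0.6, -0.4, -0.1]
width: 0.3
grasp_force: 0.0
```

```bash
python3 -c "
from h import *
y=C[2]+.3
plan([([-340,-150,260],tool(.3,y)),([-340,-150,150],tool(.6,y)),([-340,-148,45],tool(.6,y))])
"
```

```text
t 4.63 cut [-341.9 -107.3  279. ] rpy [ 3.119 -0.332 -0.211] F [-0.6 -0.4 -0.1] w 0.3 q [ 2.36 -0.5  -1.46  1.75 -0.72  1.21 -0.77]
   [[0.11, 0.033, 0.106], [0.015, -0.02, -0.003]] rows 1.1
   [[-0.01, 0.025, 0.452], [0.015, 0.171, -0.0]] rows 3.3
   [[-0.13, 0.016, 0.781], [0.015, 0.171, -0.0]] rows 5.7
```

```bash
python3 -c "
from h import *
y=C[2]+.3
plan([(inv(C,[690,-400,300]),tool(0.,y))])
"
```

```text
t 4.63 cut [-341.9 -107.3  279. ] rpy [ 3.119 -0.332 -0.211] F [-0.6 -0.4 -0.1] w 0.3 q [ 2.36 -0.5  -1.46  1.75 -0.72  1.21 -0.77]
   [[0.666, 0.264, 0.161], [0.015, -0.211, -0.005]] rows 5.3
```

>>> step_arm:
  motion:
    - [[0.666, 0.264, 0.16], [0.015, -0.21, 0], 0]
    - [[0.666, 0.264, 0.16], [0.015, -0.21, 0], 0]
    - [[0.666, 0.264, 0.16], [0.015, -0.21, 0], 0]
    - [[0.666, 0.264, 0.16], [0.015, -0.21, 0], 0]
    - [[0.666, 0.264, 0.16], [0.015, -0.21, 0], 0]
    - [[0.666, 0.264, 0.16], [0.015, -0.21, 0], 0]
    - [[0.666, 0.264, 0.16], [0.015, -0.21, 0], 0]
    - [[0.666, 0.264, 0.16], [0.015, -0.21, 0], 0]

```text
clock: 5.3
eef_pos: [435.6, -245.3, 335.8]
orientation: [3.136, -0.037, -0.208]
contact_force: [0.0, -0.5, 0.3]
width: 0.7
grasp_force: 0.0
```

```bash
python3 -c "
from h import *
y=C[2]+.3
plan([([-340,-150,200],tool(.3,y)),([-340,-150,150],tool(.6,y)),([-340,-148,45],tool(.6,y))])
"
```

```text
t 5.3 cut [-347.3  -28.4  335.8] rpy [ 3.136 -0.037 -0.208] F [ 0.  -0.5  0.3] w 0.7 q [ 2.4  -0.5  -1.47  1.57 -0.52  1.59 -0.86]
   [[0.377, 0.094, 0.467], [0.004, 0.167, -0.0]] rows 4.4
   [[0.371, 0.093, 0.634], [0.004, 0.358, 0.0]] rows 5.3
   [[0.352, 0.089, 0.984], [0.004, 0.358, 0.0]] rows 7.5
```

```bash
cat > sim.py <<'E'
from kin2 import *
lo=np.array([-2.6,-.5,-1.47,.16,-1.27,.06,-2.6]);hi=np.array([2.6,2.12,1.34,2.42,4.41,2.06,2.6])
def jac(q):
    p,R=fk2(q,v);J=np.zeros((6,7))
    for i in range(7):
        d=q.copy();d[i]+=1e-5;p2,R2=fk2(d,v)
        J[:3,i]=(p2-p)/1e-5/300;J[3:,i]=(R2*R.inv()).as_rotvec()/1e-5
    return J,p,R
def go(q,W,Rt,n=14,lam=.02):
    q=np.array(q,float)
    for _ in range(n):
        for k in range(2):
            J,p,R=jac(q);dp=W-p;dr=(Rt*R.inv()).as_rotvec()
            dp*=min(1,20.8/max(1e-9,np.linalg.norm(dp)));dr*=min(1,.0625/max(1e-9,np.linalg.norm(dr)))
            e=np.r_[dp/300,dr]
            free=np.ones(7,bool)
            for _ in range(3):
                Jf=J*free;dq=Jf.T@np.linalg.solve(Jf@Jf.T+lam**2*np.eye(6),e)
                bad=((q+dq<lo)|(q+dq>hi))&free
                if not bad.any():break
                free&=~bad
            q=np.clip(q+dq*free,lo,hi)
    return q,fk2(q,v)
E
python3 - <<'E'
from sim import *
from h import tool,C
R=lambda y:Ro.from_euler("z",y)*Ro.from_euler("x",np.pi)
q0=[2.36,-.5,-1.46,1.75,-.72,1.21,-.77]
q,(p,_)=go(q0,np.array([690,-400,300.]),R(-.207),8);print("check",q.round(2),p.round())
q0=[2.4,-.5,-1.47,1.57,-.52,1.59,-.86]
rg=np.random.default_rng(1);out=[]
for i in range(150):
    az=rg.uniform(-2,-.2);r=rg.uniform(350,700);W=np.array([r*np.cos(az),r*np.sin(az),rg.uniform(200,450)])
    y=rg.uniform(-1.2,1.2);q,(p,_)=go(q0,W,R(y))
    out.append((abs(q[2])+max(0,.2-q[1]),W.round(),round(y,2),q.round(2),p.round()))
for o in sorted(out,key=lambda o:o[0])[:8]:print(*o)
E
```

```text
check [ 2.31 -0.5  -1.46  1.63 -0.59  1.31 -0.91] [ 499. -291.  331.]
0.7400520405181346 [-145. -350.  254.] -0.2 [ 2.17 -0.28 -0.26  2.03 -0.07  1.38  0.16] [-145. -349.  254.]
0.7793312428753572 [-109. -358.  222.] 0.8 [ 2.11 -0.27 -0.31  2.09 -0.08  1.31  1.06] [-109. -358.  222.]
0.7886477427192736 [-126. -442.  264.] 0.59 [ 2.28 -0.08 -0.51  1.83 -0.04  1.38  0.8 ] [-126. -441.  264.]
0.7910256529782775 [-150. -388.  369.] 0.17 [ 2.27 -0.22 -0.37  1.73 -0.08  1.61  0.5 ] [-145. -386.  368.]
0.8032749646308208 [-230. -589.  397.] 1.0 [ 2.31  0.11 -0.71  1.41  0.07  1.65  1.04] [-102. -525.  382.]
0.8503237917051678 [-140. -387.  248.] 0.09 [ 2.32 -0.2  -0.45  1.97 -0.09  1.35  0.41] [-138. -386.  248.]
0.8658708908732744 [-135. -555.  295.] 0.54 [ 2.39  0.15 -0.82  1.56  0.11  1.48  0.54] [ -98. -535.  296.]
0.8820938518615244 [-114. -360.  268.] 0.18 [ 2.24 -0.29 -0.39  2.   -0.11  1.41  0.49] [-114. -360.  268.]
```

```bash
python3 - <<'E'
from sim import *
from h import tool,C,T
R=lambda y:Ro.from_euler("z",y)*Ro.from_euler("x",np.pi)
q0=np.array([2.4,-.5,-1.47,1.57,-.52,1.59,-.86])
y=C[2]+.3
rg=np.random.default_rng(2);out=[]
for i in range(60):
    az=rg.uniform(-2,-1.2);r=rg.uniform(380,560);A=np.array([r*np.cos(az),r*np.sin(az),rg.uniform(250,400)]);ya=rg.uniform(-.6,.8)
    az=rg.uniform(-1.5,-.8);r=rg.uniform(600,780);B=np.array([r*np.cos(az),r*np.sin(az),rg.uniform(220,350)]);yb=rg.uniform(-.3,.6)
    q=q0
    m=9
    for W,Rt,n in((A,R(ya),14),(B,R(yb),14),(T(C,[-345,-158,230]),tool(.3,y),12),(T(C,[-345,-148,120]),tool(.6,y),8),(T(C,[-345,-148,45]),tool(.6,y),5),(T(C,[-243,-148,45]),tool(.6,y),6),(T(C,[-120,-148,290]),tool(.6,y),12)):
        q,(p,_)=go(q,W,Rt,n)
        if n<9: m=min(m,(np.minimum(q-lo,hi-q)).min()-np.linalg.norm(p-W)/50)
    out.append((round(m,2),A.round(),round(ya,2),B.round(),round(yb,2),q.round(2),p.round()))
for o in sorted(out,key=lambda o:-o[0])[:6]:print(*o)
E
```

```text
0.16 [  61. -529.  347.] -0.03 [ 296. -642.  332.] 0.09 [ 1.16  0.03 -1.14  1.79  0.18  0.75 -1.84] [ 650. -105.  290.]
0.16 [ 138. -471.  374.] 0.1 [ 349. -562.  288.] -0.11 [ 1.17  0.03 -1.15  1.79  0.19  0.75 -1.85] [ 650. -105.  290.]
0.16 [  23. -517.  311.] -0.33 [ 120. -621.  298.] -0.2 [ 1.05  0.02 -1.02  1.8   0.17  0.75 -1.83] [ 650. -105.  290.]
0.16 [  37. -443.  355.] -0.48 [ 275. -650.  301.] 0.32 [ 1.06  0.02 -1.03  1.8   0.17  0.75 -1.83] [ 650. -105.  290.]
0.16 [ 146. -402.  289.] -0.01 [ 197. -690.  344.] -0.16 [ 1.11  0.03 -1.09  1.8   0.18  0.75 -1.84] [ 650. -105.  290.]
0.16 [  27. -430.  396.] -0.12 [ 377. -628.  254.] -0.29 [ 1.1   0.03 -1.08  1.8   0.17  0.75 -1.84] [ 650. -105.  290.]
```

```bash
python3 -c "
from h import *
R=lambda y:Ro.from_euler('z',y)*Ro.from_euler('x',np.pi)
plan([(inv(C,[150,-420,340]),R(-.1)),(inv(C,[60,-520,340]),R(0))])
"
```

```text
t 5.3 cut [-347.3  -28.4  335.8] rpy [ 3.136 -0.037 -0.208] F [ 0.  -0.5  0.3] w 0.7 q [ 2.4  -0.5  -1.47  1.57 -0.52  1.59 -0.86]
   [[-0.81, 0.767, -0.04], [0.005, -0.023, -0.069]] rows 8.0
   [[-1.035, 1.155, -0.046], [0.006, -0.023, -0.132]] rows 11.2
```

>>> step_arm:
  motion:
    - [[-0.81, 0.77, -0.04], [0.005, -0.02, -0.07], 0]
    - [[-0.81, 0.77, -0.04], [0.005, -0.02, -0.07], 0]
    - [[-0.81, 0.77, -0.04], [0.005, -0.02, -0.07], 0]
    - [[-0.81, 0.77, -0.04], [0.005, -0.02, -0.07], 0]
    - [[-0.81, 0.77, -0.04], [0.005, -0.02, -0.07], 0]
    - [[-0.81, 0.77, -0.04], [0.005, -0.02, -0.07], 0]
    - [[-0.81, 0.77, -0.04], [0.005, -0.02, -0.07], 0]
    - [[-0.81, 0.77, -0.04], [0.005, -0.02, -0.07], 0]

```text
clock: 5.97
eef_pos: [149.9, -420.9, 339.9]
orientation: [3.141, -0.005, -0.098]
contact_force: [-0.0, -0.6, 1.1]
width: 0.3
grasp_force: 0.0
```

```bash
python3 -c "
from h import *
R=lambda y:Ro.from_euler('z',y)*Ro.from_euler('x',np.pi)
plan([(inv(C,[60,-520,340]),R(0)),(inv(C,[300,-640,330]),R(.1))])
"
```

```text
t 5.97 cut [-639.4  136.1  339.9] rpy [ 3.141 -0.005 -0.098] F [-0.  -0.6  1.1] w 0.3 q [ 2.51 -0.15 -1.21  1.65 -0.15  1.54 -0.36]
   [[-0.266, 0.358, -0.001], [0.0, -0.003, -0.062]] rows 3.2
   [[0.569, 0.678, 0.036], [0.001, -0.003, -0.126]] rows 6.4
```

Unwinding works: q2 and q3 are both off their limits.

>>> step_arm:
  motion:
    - [[-0.27, 0.36, 0], [0, 0, -0.06], 0]
    - [[-0.27, 0.36, 0], [0, 0, -0.06], 0]
    - [[-0.27, 0.36, 0], [0, 0, -0.06], 0]
    - [[-0.27, 0.36, 0], [0, 0, -0.06], 0]

```text
clock: 6.3
eef_pos: [54.3, -523.3, 337.0]
orientation: [-3.139, -0.008, -0.011]
contact_force: [-0.4, -0.1, 0.3]
width: 0.1
grasp_force: 0.0
```

>>> step_arm:
  motion:
    - [[0.8, 0.35, 0.04], [0, 0, -0.064], 0]
    - [[0.8, 0.35, 0.04], [0, 0, -0.064], 0]
    - [[0.8, 0.35, 0.04], [0, 0, -0.064], 0]
    - [[0.8, 0.35, 0.04], [0, 0, -0.064], 0]
    - [[0.8, 0.35, 0.04], [0, 0, -0.064], 0]
    - [[0.8, 0.35, 0.04], [0, 0, -0.064], 0]
    - [[0.8, 0.35, 0.04], [0, 0, -0.064], 0]

```text
clock: 6.88
eef_pos: [306.1, -624.7, 326.0]
orientation: [-3.139, -0.006, 0.102]
contact_force: [-0.0, 0.5, -0.1]
width: 0.7
grasp_force: 0.0
```

```bash
python3 -c "
from h import *
y=C[2]+.3
plan([([-345,-158,230],tool(.3,y)),([-345,-148,120],tool(.6,y))])
"
```

```text
t 6.88 cut [-741.8  -99.4  326. ] rpy [-3.139 -0.006  0.102] F [-0.   0.5 -0.1] w 0.7 q [ 1.62  0.67 -1.08  1.01  0.58  1.74 -0.71]
   [[0.915, -0.972, 0.328], [-0.032, 0.186, 0.195]] rows 9.9
   [[0.885, -0.991, 0.695], [-0.061, 0.375, 0.19]] rows 10.8
```

>>> step_arm:
  motion:
    - [[0.91, -0.97, 0.3], [-0.03, 0.186, 0.195], 0]
    - [[0.91, -0.97, 0.3], [-0.03, 0.186, 0.195], 0]
    - [[0.91, -0.97, 0.3], [-0.03, 0.186, 0.195], 0]
    - [[0.91, -0.97, 0.3], [-0.03, 0.186, 0.195], 0]
    - [[0.91, -0.97, 0.3], [-0.03, 0.186, 0.195], 0]
    - [[0.91, -0.97, 0.3], [-0.03, 0.186, 0.195], 0]
    - [[0.91, -0.97, 0.3], [-0.03, 0.186, 0.195], 0]
    - [[0.91, -0.97, 0.3], [-0.03, 0.186, 0.195], 0]

```text
clock: 7.55
eef_pos: [499.4, -366.3, 255.8]
orientation: [3.141, -0.3, -0.213]
contact_force: [1.1, -0.4, 0.1]
width: 0.4
grasp_force: 0.0
```

```bash
python3 -c "
from h import *
y=C[2]+.3
plan([([-345,-148,120],tool(.6,y)),([-345,-148,45],tool(.6,y)),([-243,-148,45],tool(.6,y))])
"
```

```text
t 7.55 cut [-422.1 -143.   255.8] rpy [ 3.141 -0.3   -0.213] F [ 1.1 -0.4  0.1] w 0.4 q [ 1.71  0.34 -1.29  1.65  0.28  1.11 -1.39]
   [[-0.047, -0.241, 0.459], [0.002, 0.191, -0.003]] rows 3.7
   [[-0.121, -0.242, 0.698], [0.002, 0.191, -0.003]] rows 5.4
   [[-0.027, -0.567, 0.727], [0.002, 0.191, -0.003]] rows 6.6
```

>>> step_arm:
  motion:
    - [[-0.05, -0.2, 0.42], [0, 0.19, 0], 0]
    - [[-0.05, -0.2, 0.42], [0, 0.19, 0], 0]
    - [[-0.05, -0.2, 0.42], [0, 0.19, 0], 0]
    - [[-0.05, -0.2, 0.42], [0, 0.19, 0], 0]
    - [[-0.12, -0.2, 0.65], [0, 0.19, 0], 0]
    - [[-0.12, -0.2, 0.65], [0, 0.19, 0], 0]

```text
clock: 8.05
eef_pos: [532.7, -314.2, 61.3]
orientation: [-3.142, -0.598, -0.214]
contact_force: [0.8, -1.2, 1.0]
width: 0.9
grasp_force: 0.0
```

```bash
python3 -c "
from h import *
y=C[2]+.3
plan([([-345,-148,45],tool(.6,y)),([-243,-148,45],tool(.6,y))])
"
```

```text
t 8.05 cut [-360.4 -146.7   61.3] rpy [-3.142 -0.598 -0.214] F [ 0.8 -1.2  1. ] w 0.9 q [ 1.52  0.37 -1.03  2.12  0.37  0.27 -1.5 ]
   [[-0.015, -0.048, 0.056], [0.002, 0.001, -0.004]] rows 0.5
   [[0.066, -0.373, 0.111], [0.002, 0.001, -0.004]] rows 2.8
```

>>> step_arm:
  motion:
    - [[-0.015, -0.05, 0.06], [0, 0, 0], 0]
    - [[0.02, -0.16, 0.08], [0, 0, 0], 0]
    - [[0.04, -0.26, 0.1], [0, 0, 0], 0]
    - [[0.066, -0.37, 0.11], [0, 0, 0], 0]
    - [[0.066, -0.37, 0.11], [0, 0, 0], 0]

```text
clock: 8.47
eef_pos: [592.3, -210.8, 47.0]
orientation: [-3.14, -0.598, -0.212]
contact_force: [0.1, -0.3, 0.8]
width: 0.5
grasp_force: 0.0
```

```bash
python3 -c "
from h import *
y=C[2]+.3
import cv2
def P0(th,a=-243,za=108,yy=-150,off=30):
    e=np.hypot(a-165,za-55);g=np.arctan2(za-55,165-a)+th
    return [165-e*np.cos(g),yy,55+e*np.sin(g)-off]
plan([(P0(t),tool(.6,y)) for t in (0,.1,.2,.3,.4,.5,.6,.7,.8)])
a=robot.snapshot('scene')[...,::-1][150:330,180:400];cv2.imwrite('pics/e1.png',cv2.resize(a,None,fx=3,fy=3,interpolation=2))
"
```

```text
t 8.47 cut [-241.  -148.7   47. ] rpy [-3.14  -0.598 -0.212] F [ 0.1 -0.3  0.8] w 0.5 q [ 0.89  0.28 -0.64  2.15  0.54  0.2  -1.96]
   [[0.06, 0.008, -0.084], [0.001, 0.001, -0.002]] rows 0.7
   [[0.142, -0.016, -0.192], [0.001, 0.001, -0.002]] rows 1.7
   [[0.225, -0.052, -0.294], [0.001, 0.001, -0.002]] rows 2.7
   [[0.309, -0.101, -0.391], [0.001, 0.001, -0.002]] rows 3.7
   [[0.393, -0.161, -0.481], [0.001, 0.001, -0.002]] rows 4.6
   [[0.476, -0.233, -0.564], [0.001, 0.001, -0.002]] rows 5.6
   [[0.556, -0.316, -0.637], [0.001, 0.001, -0.002]] rows 6.5
   [[0.635, -0.408, -0.702], [0.001, 0.001, -0.002]] rows 7.4
   [[0.709, -0.509, -0.757], [0.001, 0.001, -0.002]] rows 8.3
```

View pics/e1.png

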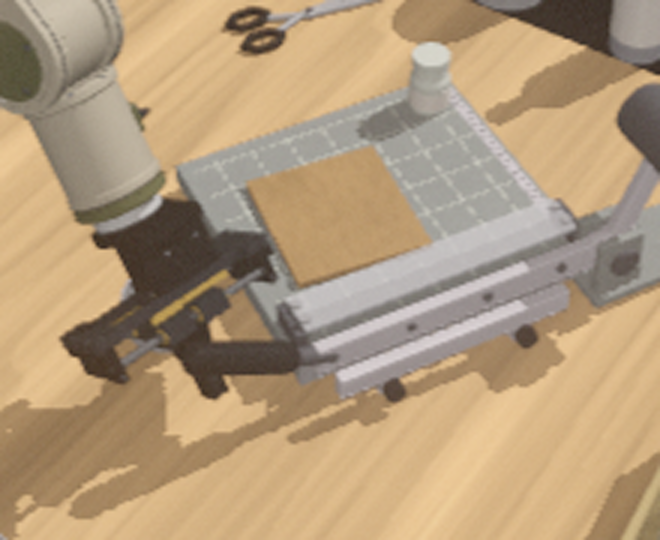

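The scene crop shows the fingertip below the grip at (210,385), near its outer end. I'll shift slightly inward and lift along the arc.

>>> step_arm:
  motion:
    - [[0.03, -0.02, -0.04], [0, 0, 0], 0]
    - [[0.065, -0.02, -0.085], [0, 0, 0], 0]
    - [[0.105, -0.03, -0.14], [0, 0, 0], 0]
    - [[0.145, -0.04, -0.19], [0, 0, 0], 0]
    - [[0.185, -0.055, -0.245], [0, 0, 0], 0]
    - [[0.228, -0.075, -0.295], [0, 0, 0], 0]

```text
clock: 9.02
eef_pos: [599.9, -192.3, 156.7]
orientation: [-3.141, -0.591, -0.213]
contact_force: [-9.9, -2.0, -2.2]
width: 0.2
grasp_force: 5.0
```

```bash
cat >> h.py <<'E'
def P0(th,a=-235,za=104,yy=-150,off=30):
    e=np.hypot(a-165,za-55);g=np.arctan2(za-55,165-a)+th
    return [165-e*np.cos(g),yy,55+e*np.sin(g)-off]
E
python3 -c "
from h import *
y=C[2]+.3
import cv2
plan([(P0(t),tool(.6,y)) for t in (.2,.3,.4,.5,.6,.7,.8)])
a=robot.snapshot('scene')[...,::-1][110:330,180:420];cv2.imwrite('pics/e2.png',cv2.resize(a,None,fx=2.6,fy=2.6,interpolation=2))
"
```

```text
t 9.02 cut [-221.2 -146.4  156.7] rpy [-3.141 -0.591 -0.213] F [-9.9 -2.  -2.2] w 0.2 q [ 1.19  0.12 -0.96  2.05  0.17  0.44 -1.66]
   [[0.005, -0.009, 0.02], [0.002, 0.005, -0.003]] rows 0.2
   [[0.086, -0.056, -0.076], [0.002, 0.005, -0.003]] rows 0.9
   [[0.168, -0.114, -0.165], [0.002, 0.005, -0.003]] rows 1.9
   [[0.248, -0.184, -0.247], [0.002, 0.005, -0.003]] rows 2.8
   [[0.327, -0.264, -0.321], [0.002, 0.005, -0.003]] rows 3.8
   [[0.403, -0.353, -0.386], [0.002, 0.005, -0.003]] rows 4.8
   [[0.476, -0.452, -0.441], [0.002, 0.005, -0.003]] rows 5.7
```

View pics/e2.png

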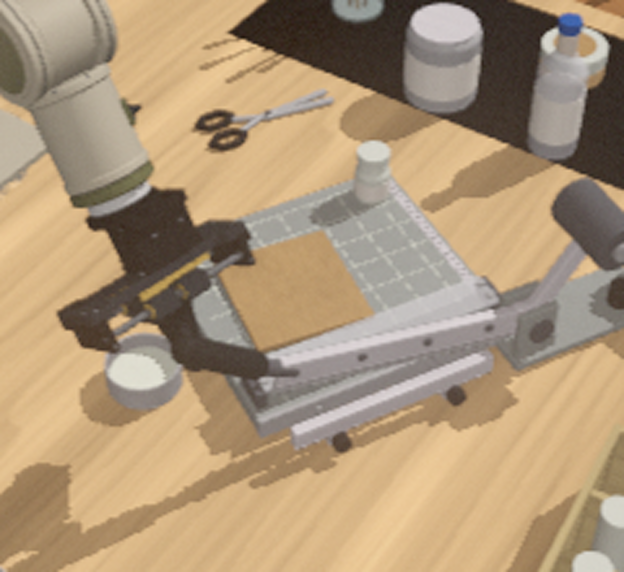

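The arm is rising (about 0.2 rad), with the fingertip under the grip near its end. I'll slide about 10 mm deeper along the finger and keep lifting.

>>> step_arm:
  motion:
    - [[0.0, 0.0, 0.035], [0, 0, 0], 0]
    - [[0.045, -0.03, -0.01], [0, 0, 0], 0]
    - [[0.088, -0.056, -0.05], [0, 0, 0], 0]
    - [[0.128, -0.084, -0.09], [0, 0, 0], 0]
    - [[0.168, -0.114, -0.13], [0, 0, 0], 0]
    - [[0.208, -0.149, -0.17], [0, 0, 0], 0]
    - [[0.248, -0.184, -0.21], [0, 0, 0], 0]

```text
clock: 9.65
eef_pos: [636.6, -145.5, 250.1]
orientation: [3.139, -0.59, -0.214]
contact_force: [-15.2, 0.1, 2.2]
width: 0.6
grasp_force: 5.8
```

```bash
python3 -c "
from h import *
y=C[2]+.3
import cv2
plan([(P0(t,yy=-153,off=35),tool(.6,y)) for t in (.4,.5,.6,.7,.8,.9)])
a=robot.snapshot('scene')[...,::-1][90:330,180:420];cv2.imwrite('pics/e3.png',cv2.resize(a,None,fx=2.5,fy=2.5,interpolation=2))
"
```

```text
t 9.65 cut [-162.4 -155.7  250.1] rpy [ 3.139 -0.59  -0.214] F [-15.2   0.1   2.2] w 0.6 q [ 1.13  0.05 -1.    1.89  0.14  0.65 -1.73]
   [[-0.079, 0.067, 0.064], [0.004, 0.006, -0.004]] rows 0.9
   [[0.001, -0.002, -0.018], [0.004, 0.006, -0.004]] rows 0.1
   [[0.08, -0.082, -0.092], [0.004, 0.006, -0.004]] rows 1.1
   [[0.156, -0.172, -0.157], [0.004, 0.006, -0.004]] rows 2.0
   [[0.229, -0.27, -0.213], [0.004, 0.006, -0.004]] rows 3.0
   [[0.297, -0.376, -0.258], [0.004, 0.006, -0.004]] rows 3.9
```

View pics/e3.png

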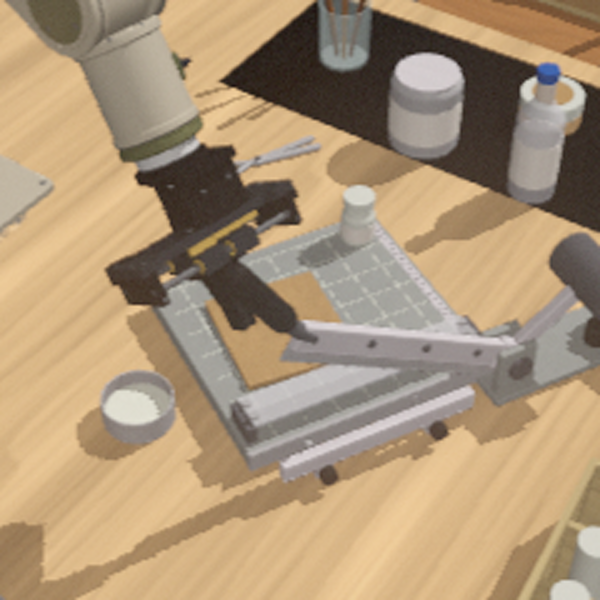

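The arm is at about 0.5 rad, with the fingertip visible under the grip at (240,320). I'll push past the balance point.

>>> step_arm:
  motion:
    - [[0.04, -0.04, -0.05], [0, 0, 0], 0]
    - [[0.08, -0.08, -0.088], [0, 0, 0], 0]
    - [[0.118, -0.125, -0.122], [0, 0, 0], 0]
    - [[0.156, -0.17, -0.155], [0, 0, 0], 0]
    - [[0.193, -0.22, -0.183], [0, 0, 0], 0]
    - [[0.229, -0.27, -0.21], [0, 0, 0], 0]
    - [[0.229, -0.27, -0.21], [0, 0, 0], 0]

```text
clock: 10.28
eef_pos: [679.6, -65.9, 346.1]
orientation: [-3.14, -0.602, -0.209]
contact_force: [-0.4, 1.1, 0.3]
width: 0.6
grasp_force: 0.0
```

```bash
python3 -c "
from h import *
y=C[2]+.3
import cv2
plan([(P0(t,yy=-153,off=35),tool(.6,y)) for t in (.7,.8,.9)]+[([-75,-60,400],tool(.6,y)),([-75,-20,370],tool(.3,y))])
a=robot.snapshot('scene')[...,::-1][60:300,180:420];cv2.imwrite('pics/e4.png',cv2.resize(a,None,fx=2.5,fy=2.5,interpolation=2))
"
```

```text
t 10.28 cut [ -71.9 -154.6  346.1] rpy [-3.14  -0.602 -0.209] F [-0.4  1.1  0.3] w 0.6 q [ 1.    0.07 -1.07  1.68  0.28  0.86 -1.95]
   [[-0.093, 0.118, 0.061], [-0.0, -0.001, -0.001]] rows 1.2
   [[-0.019, 0.019, 0.007], [-0.0, -0.001, -0.001]] rows 0.2
   [[0.051, -0.087, -0.037], [-0.0, -0.001, -0.001]] rows 0.8
   [[-0.149, -0.083, -0.32], [-0.0, -0.001, -0.001]] rows 2.6
   [[-0.311, -0.122, -0.31], [-0.0, -0.192, -0.001]] rows 3.3
```

View pics/e4.png

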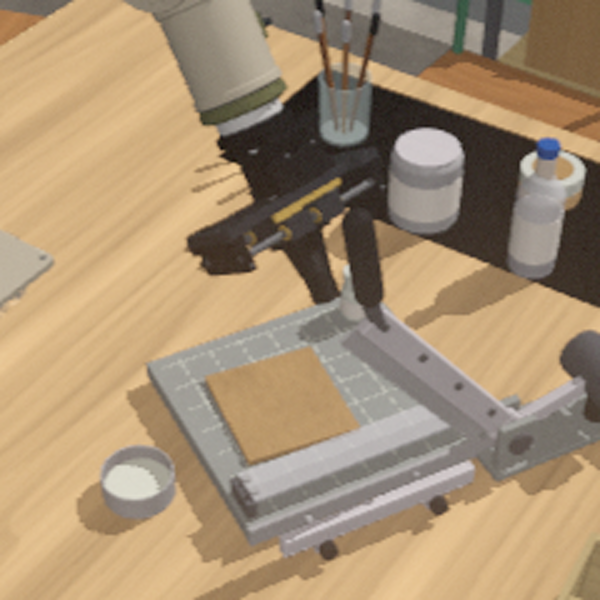

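The arm is past its balance point and swinging up, clear of the fingers. I'll retreat toward the robot.

>>> step_arm:
  motion:
    - [[-0.12, 0.05, -0.1], [0, 0, 0], 0]
    - [[-0.2, 0.05, -0.2], [0, -0.05, 0], 0]
    - [[-0.3, 0.05, -0.3], [0, -0.1, 0], 0]
    - [[-0.45, 0.05, -0.3], [0, -0.2, 0], 0]
    - [[-0.55, 0.05, -0.3], [0, -0.25, 0], 0]
    - [[-0.65, 0.05, -0.3], [0, -0.3, 0], 0]
    - [[-0.75, 0.05, -0.25], [0, -0.35, 0], 0]
    - [[-0.75, 0.05, -0.25], [0, -0.38, 0], 0]

```text
clock: 11.0
eef_pos: [447.0, -36.6, 274.0]
orientation: [3.139, 0.009, -0.214]
contact_force: [0.1, 0.3, -0.2]
width: 0.2
grasp_force: 0.0
```

```bash
python3 - <<'E'
from h import *
import cv2
plan([])
cv2.imwrite('pics/f_s.png',robot.snapshot('scene')[...,::-1]);cv2.imwrite('pics/f_t.png',robot.snapshot('top')[...,::-1])
a=cv2.imread('pics/f_s.png')[150:320,200:430];cv2.imwrite('pics/f1.png',cv2.resize(a,None,fx=3.4,fy=3.4,interpolation=2))
for n in('scene','top'):
  for q in('board','gauge','guard','board_edge_near','board_edge_far'):
    print(n,q,[(np.round(d["pixel"],1).tolist(),round(d["confidence"],2)) for d in robot.spot_point(q,n)][:3])
  print([ (d['extent'],round(d['confidence'],2)) for d in robot.look_for('board',n)])
  for d in robot.silhouettes('board',n)[:3]:
    print('rect',round(d['confidence'],2),cv2.boxPoints(cv2.minAreaRect(np.argwhere(d['region'])[:,::-1].astype(np.float32))).round(1).tolist())
E
```

```text
t 11.0 cut [-159.2   62.9  274. ] rpy [ 3.139  0.009 -0.214] F [ 0.1  0.3 -0.2] w 0.2 q [ 1.09 -0.06 -1.05  1.77 -0.05  1.41 -1.73]
scene board [([289.8, 223.2], 0.75), ([133.8, 246.3], 0.66), ([280.6, 243.6], 0.57)]
scene gauge [([329.1, 272.1], 0.9), ([281.1, 150.7], 0.7)]
scene guard [([325.8, 238.1], 0.89), ([172.6, 346.4], 0.33)]
scene board_edge_near [([280.5, 246.6], 0.81), ([170.2, 232.6], 0.59)]
scene board_edge_far [([323.4, 230.3], 0.71), ([128.5, 224.3], 0.62)]
[([260.2, 198.7, 319.6, 246.5], 0.82), ([103.1, 217.1, 170.1, 268.5], 0.78)]
rect 0.66 [[100.80000305175781, 255.6999969482422], [134.5, 207.60000610351562], [170.10000610351562, 232.5], [136.39999389648438, 280.70001220703125]]
top board [([269.9, 196.4], 0.97), ([372.3, 309.0], 0.65), ([428.1, 202.1], 0.29)]
top gauge [([289.2, 143.1], 0.89)]
top guard []
top board_edge_near [([342.3, 292.4], 0.93), ([287.6, 99.6], 0.58)]
top board_edge_far [([261.9, 165.1], 0.86), ([359.6, 336.9], 0.64)]
[([342.1, 279.9, 403.1, 338.4], 0.9), ([238.1, 166.4, 280.8, 229.1], 0.56), ([185.4, 81.6, 284.5, 132.6], 0.55)]
rect 0.95 [[237.5, 206.3000030517578], [261.6000061035156, 165.3000030517578], [299.5, 187.6999969482422], [275.5, 228.60000610351562]]
rect 0.86 [[342.5, 292.5], [389.6000061035156, 276.79998779296875], [404.79998779296875, 322.3999938964844], [357.70001220703125, 338.1000061035156]]
```

View pics/f1.png

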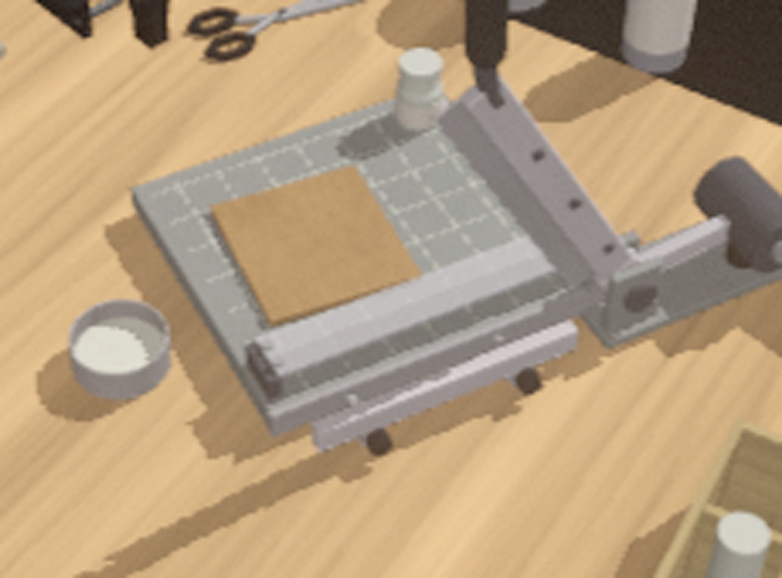

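The crop shows the blade fully up and clear of the way. The bed's near corner is at (268,405), the board's leading corners are at (272,322) and (420,272), and the gauge bar runs from (315,432) to (575,325). I'll refit with the now visible corners.

```bash
python3 - <<'E'
from h import *
g=lambda u,v:np.array([200+u/3.4,150+v/3.4])
L=[("top",[-160,150,35],t(360,553)),("top",[160,150,35],t(77,410)),("scene",[-160,150,35],s(90,168)),("scene",[160,150,35],s(415,65)),
("scene",[-160,-150,35],g(268,406)),("scene",[-160,150,35],g(136,190)),
("top",[-260,-162,117],t(608,303)),("scene",[-260,-162,117],s(105,394))]
c,r=fit(L,[580,72,1.06]);print(c.round(3),r.round(1).tolist())
Lb=[("top",[70,-75,43],t(302,275)),("top",[-70,-75,43],t(420,348)),("top",[-70,75,43],t(345,473)),("top",[70,75,43],t(220,400)),
("scene",[70,-75,43],g(420,272)),("scene",[-70,-75,43],g(272,322)),("scene",[-70,75,43],g(212,208)),("scene",[70,75,43],g(357,165)),
("top",[70,75,43],[237.5,206.3]),("top",[70,-75,43],[261.6,165.3]),("top",[-70,-75,43],[299.5,187.7]),("top",[-70,75,43],[275.5,228.6])]
b,r=fit(Lb,[550,35,1.]);print(b.round(3),r.round(1).tolist())
print("in C",inv(C,[*b[:2],0]),"in c",inv(c,[*b[:2],0]),b[2]-c[2])
for px in(g(315,430),g(573,323),g(316,437),g(577,330)): print("gauge",inv(c,ray("scene",px,54)).round(1), ray("scene",px,54).round(1))
for n,px in(("top",t(283,133)),("top",t(497,233))): print(n,inv(c,ray(n,px,54)).round(1),ray(n,px,54).round(1))
# bright top of gauge in top image now
E
```

```text
[581.092  70.573   1.059] [[-1.6, 0.2], [-3.6, -3.6], [-1.3, -1.1], [-0.4, -2.4], [0.0, 4.8], [-1.3, -0.3], [0.6, -0.4], [0.2, 1.3]]
[547.91   37.809   1.011] [[-2.2, -1.0], [-0.7, -1.4], [-1.9, 0.6], [-1.6, 0.4], [-0.2, 0.7], [-1.2, 0.1], [-1.8, -0.3], [-2.3, -0.2], [-0.3, -0.9], [0.5, -0.4], [1.1, -0.4], [0.4, -0.2]]
in C [-45.2172815   10.80050492   0.        ] in c [-44.82294663  12.86509578   0.        ] -0.04713396824127969
gauge [-135.7 -186.9   54. ] [ 677.5 -139.3   54. ]
gauge [ 105.  -178.5   54. ] [788.2  74.6  54. ]
gauge [-138.  -193.6   54. ] [ 682.2 -144.6   54. ]
gauge [ 104.  -186.6   54. ] [794.7  69.8  54. ]
top [  97.3 -181.6   54. ] [787.1  66.4  54. ]
top [-136.1 -190.4   54. ] [ 680.4 -141.3   54. ]
```

```bash
sed -i 's/^def tool/C=np.array([727,-31,1.092])\ndef tool/' h.py; python3 - <<'E'
from h import *
from sim import go
r=tool(0,1.092)
q=robot.sense()["joint_pos"]
for X in([-21,297,200],[-21,297,120],[-21,297,38.5],[-21,100,38.5]):
    q,(p,_)=go(q,T(C,X),r,10);print(X,q.round(2),(p-T(C,X)).round(1))
plan([([-21,297,200],r),([-21,297,110],r),([-21,297,60],r)])
E
```

```text
[-21, 297, 200] [ 0.99 -0.09 -1.24  1.94 -0.09  1.24 -2.27] [ 0. -0.  0.]
[-21, 297, 120] [ 0.92  0.12 -1.28  2.04  0.13  1.07 -2.46] [ 0.  0. -0.]
[-21, 297, 38.5] [ 0.61  0.25 -0.98  2.11  0.26  0.91 -2.57] [ 0.  0. -0.]
[-21, 100, 38.5] [ 0.55  0.61 -0.81  1.65  0.48  1.1  -2.45] [0. 0. 0.]
t 11.8 cut [-131.3  242.1  279. ] rpy [ 3.14e+00 -2.00e-03 -2.12e-01] F [-0.1 -0.2  1. ] w 0.5 q [ 1.09 -0.06 -1.05  1.76 -0.05  1.41 -1.73]
   [[-0.08, -0.403, 0.263], [0.001, -0.001, 0.17]] rows 3.5
   [[-0.08, -0.403, 0.563], [0.001, -0.001, 0.17]] rows 5.0
   [[-0.081, -0.404, 0.73], [0.001, -0.001, 0.17]] rows 6.0
```

>>> step_arm:
  motion:
    - [[-0.08, -0.4, 0.1], [0, 0, -0.63], 1]
    - [[-0.08, -0.4, 0.1], [0, 0, -0.63], 1]
    - [[-0.08, -0.4, 0.1], [0, 0, -0.63], 1]
    - [[-0.08, -0.4, 0.1], [0, 0, -0.63], 1]
    - [[-0.08, -0.4, 0.1], [0, 0, -0.63], 1]
    - [[-0.08, -0.4, 0.1], [0, 0, -0.63], 1]
    - [[-0.08, -0.4, 0.1], [0, 0, -0.63], 1]
    - [[-0.08, -0.4, 0.1], [0, 0, -0.63], 1]

```text
clock: 12.47
eef_pos: [453.4, 86.5, 248.8]
orientation: [3.14, -0.0, 0.784]
contact_force: [-0.0, 0.4, 0.7]
width: 46.2
grasp_force: 0.0
```

>>> step_arm:
  motion:
    - [[0, 0, 0], [0, 0, -0.63], 1]
    - [[0, 0, 0], [0, 0, -0.63], 1]
    - [[0, 0, 0], [0, 0, -0.63], 1]
    - [[0, 0, 0], [0, 0, -0.63], 1]
    - [[0, 0, 0], [0, 0, -0.63], 1]
    - [[0, 0, 0], [0, 0, -0.63], 1]
    - [[0, 0, 0], [0, 0, -0.63], 1]
    - [[0, 0, 0], [0, 0, -0.63], 1]

```text
clock: 13.13
eef_pos: [453.4, 86.4, 248.8]
orientation: [3.141, 0.001, 1.774]
contact_force: [1.0, 0.9, -0.0]
width: 86.1
grasp_force: 0.0
```

```bash
python3 -c "
from h import *
r=tool(0,1.092+np.pi)
plan([([-21,297,130],r),([-21,297,60],r),([-21,297,39],r)])
"
```

```text
t 13.13 cut [-21.9 296.9 248.8] rpy [3.141e+00 1.000e-03 1.774e+00] F [ 1.   0.9 -0. ] w 86.1 q [ 0.96  0.01 -1.23  1.78  0.01  1.35 -0.07]
   [[0.003, 0.001, 0.396], [0.0, 0.001, -0.566]] rows 7.1
   [[0.003, 0.001, 0.629], [0.0, 0.001, -0.566]] rows 7.1
   [[0.004, 0.001, 0.699], [0.0, 0.001, -0.566]] rows 7.1
```

>>> step_arm:
  motion:
    - [[0, 0, 0.2], [0, 0, -0.57], 1]
    - [[0, 0, 0.2], [0, 0, -0.57], 1]
    - [[0, 0, 0.3], [0, 0, -0.57], 1]
    - [[0, 0, 0.3], [0, 0, -0.57], 1]
    - [[0, 0, 0.4], [0, 0, -0.57], 1]
    - [[0, 0, 0.5], [0, 0, -0.57], 1]
    - [[0, 0, 0.58], [0, 0, -0.57], 1]
    - [[0, 0, 0.63], [0, 0, -0.57], 1]

```text
clock: 13.8
eef_pos: [452.4, 85.9, 57.3]
orientation: [-3.14, -0.001, 2.671]
contact_force: [-0.6, 0.1, 0.3]
width: 87.1
grasp_force: 0.0
```

```bash
python3 - <<'E'
from h import *
import cv2
r=tool(0,1.092+np.pi)
plan([([-21,297,39],r),([-21,200,39],r)])
for n in("scene","top"):
  im=robot.snapshot(n);cv2.imwrite(f"pics/g_{n}.png",im[...,::-1])
  for d in robot.silhouettes('board',n)[:3]:
    print(n,'rect',round(d['confidence'],2),cv2.boxPoints(cv2.minAreaRect(np.argwhere(d['region'])[:,::-1].astype(np.float32))).round(1).tolist())
W=T(C,[-21,297,39]);print(proj("top",W),proj("scene",W))
E
```

```text
t 13.8 cut [-22.8 297.6  57.3] rpy [-3.140e+00 -1.000e-03  2.671e+00] F [-0.6  0.1  0.3] w 87.1 q [ 0.8   0.4  -1.22  2.02  0.44  1.03  0.47]
   [[-0.002, 0.006, 0.061], [-0.001, -0.001, 0.005]] rows 0.4
   [[-0.325, 0.003, 0.061], [-0.001, -0.001, 0.005]] rows 2.4
scene rect 0.97 [[101.9000015258789, 255.5], [135.6999969482422, 207.60000610351562], [170.39999389648438, 232.0], [136.60000610351562, 280.0]]
scene rect 0.72 [[124.19999694824219, 287.79998779296875], [134.10000610351562, 275.8999938964844], [180.0, 314.6000061035156], [170.10000610351562, 326.3999938964844]]
scene rect 0.67 [[262.3999938964844, 210.60000610351562], [306.3999938964844, 191.6999969482422], [322.79998779296875, 229.8000030517578], [278.70001220703125, 248.6999969482422]]
top rect 0.76 [[345.29998779296875, 291.8999938964844], [389.1000061035156, 277.29998779296875], [404.29998779296875, 322.8999938964844], [360.5, 337.5]]
top rect 0.61 [[243.6999969482422, 193.89999389648438], [262.70001220703125, 164.10000610351562], [301.3999938964844, 188.6999969482422], [282.5, 218.60000610351562]]
[253.57070072 226.90889505] [275.72852795 199.83394067]
```

>>> step_arm:
  motion:
    - [[0, 0.005, 0.06], [0, 0, 0.005], 1]
    - [[0, 0.005, 0.06], [0, 0, 0.005], 1]
    - [[-0.04, 0.004, 0.06], [0, 0, 0.005], 1]
    - [[-0.08, 0.004, 0.06], [0, 0, 0.005], 1]
    - [[-0.12, 0.004, 0.06], [0, 0, 0.005], 1]
    - [[-0.16, 0.004, 0.06], [0, 0, 0.005], 1]
    - [[-0.2, 0.004, 0.06], [0, 0, 0.005], 1]
    - [[-0.24, 0.004, 0.06], [0, 0, 0.005], 1]

```text
clock: 14.67
eef_pos: [519.8, 53.8, 43.3]
orientation: [3.141, 0.002, 2.654]
contact_force: [-4.2, 3.4, 8.7]
width: 87.2
grasp_force: 4.8
```

>>> step_arm:
  motion:
    - [[-0.04, 0, 0], [0, 0, 0], 1]
    - [[-0.08, 0, 0], [0, 0, 0], 1]
    - [[-0.12, 0, 0], [0, 0, 0], 1]
    - [[-0.16, 0, 0], [0, 0, 0], 1]
    - [[-0.2, 0, 0], [0, 0, 0], 1]
    - [[-0.2, 0, 0], [0, 0, 0], 1]

```text
clock: 15.17
eef_pos: [574.6, 24.1, 43.4]
orientation: [3.14, 0.004, 2.652]
contact_force: [2.5, -1.2, 5.2]
width: 87.3
grasp_force: 2.4
```

```bash
cat > look.py <<'E'
from h import *
import cv2,sys
r=tool(0,1.092+np.pi);plan([([-21,float(a),39],r) for a in sys.argv[1:]])
for n in("scene","top"):
    im=robot.snapshot(n);cv2.imwrite(f"pics/look_{n}_{robot.sense()['clock']:.2f}.png",im[...,::-1])
    hsv=cv2.cvtColor(im,cv2.COLOR_RGB2HSV)
    # board pixels: largest brown blob inside the bed outline (bed polygon in gauge frame)
    poly=proj(n,T(C,[[a,b,43] for a,b in((-142,35),(138,35),(138,320),(-142,320))])).astype(np.int32)
    m=np.zeros(im.shape[:2],np.uint8);cv2.fillPoly(m,[poly],255)
    m&=cv2.inRange(hsv,(8,90,60),(22,255,255))
    k,l,st,ce=cv2.connectedComponentsWithStats(m);i=1+st[1:,4].argmax()
    h=cv2.convexHull(np.argwhere(l==i)[:,::-1].astype(np.float32));a=cv2.approxPolyDP(h,4,True)[:,0]
    print(n,"area",st[i,4],[inv(C,ray(n,p,43))[:2].round(0).tolist() for p in a])
E
python3 look.py 100 90
```

```text
t 15.17 cut [-21.3 160.6  43.4] rpy [3.14  0.004 2.652] F [ 2.5 -1.2  5.2] w 87.3 q [ 0.68  0.63 -1.03  1.75  0.6   1.11  0.54]
   [[-0.202, 0.003, 0.015], [0.001, 0.002, -0.007]] rows 1.5
   [[-0.235, 0.004, 0.016], [0.001, 0.002, -0.007]] rows 1.7
scene area 479 [[53.0, 113.0], [-78.0, 115.0], [-85.0, 145.0], [48.0, 152.0]]
top area 28 [[-92.0, 34.0], [-60.0, 35.0]]
```

```bash
python3 - <<'E'
from h import *
import cv2,glob
for n in("scene","top"):
    f=sorted(glob.glob(f"pics/look_{n}_*.png"))[-1];im=cv2.imread(f)[...,::-1]
    for x in(-80,-21,40):
        print(n,x,[(y,im[tuple(proj(n,T(C,[x,y,43])).round().astype(int)[::-1])].tolist()) for y in range(20,221,10)])
for q in("board","board_edge_near","board_edge_far"):
  for n in("scene","top"): print(q,n,[(inv(C,ray(n,d["pixel"],39))[:2].round().tolist(),round(d["confidence"],2)) for d in robot.spot_point(q,n)][:3])
E
```

```text
scene -80 [(20, [187, 153, 108]), (30, [189, 152, 109]), (40, [187, 151, 106]), (50, [183, 148, 106]), (60, [139, 112, 86]), (70, [191, 182, 176]), (80, [191, 182, 176]), (90, [191, 182, 177]), (100, [200, 188, 181]), (110, [196, 178, 159]), (120, [137, 110, 80]), (130, [147, 119, 82]), (140, [169, 138, 96]), (150, [157, 127, 86]), (160, [114, 112, 106]), (170, [139, 137, 130]), (180, [161, 160, 154]), (190, [102, 98, 89]), (200, [137, 134, 128]), (210, [130, 128, 120]), (220, [141, 137, 130])]
scene -21 [(20, [176, 142, 99]), (30, [189, 155, 109]), (40, [187, 152, 108]), (50, [139, 111, 82]), (60, [138, 111, 84]), (70, [191, 183, 178]), (80, [192, 183, 179]), (90, [192, 182, 178]), (100, [202, 191, 182]), (110, [191, 174, 157]), (120, [137, 109, 78]), (130, [139, 113, 81]), (140, [134, 108, 77]), (150, [134, 109, 80]), (160, [129, 126, 118]), (170, [125, 123, 116]), (180, [138, 138, 129]), (190, [180, 181, 171]), (200, [157, 156, 151]), (210, [135, 132, 126]), (220, [177, 176, 164])]
scene 40 [(20, [139, 113, 83]), (30, [188, 154, 108]), (40, [192, 156, 111]), (50, [135, 108, 78]), 
[... 1542 characters left out ...]
77]), (80, [217, 204, 175]), (90, [214, 202, 173]), (100, [186, 173, 148]), (110, [214, 201, 171]), (120, [189, 176, 152]), (130, [218, 206, 176]), (140, [139, 131, 107]), (150, [57, 57, 39]), (160, [36, 37, 39]), (170, [51, 47, 42]), (180, [72, 70, 62]), (190, [178, 184, 176]), (200, [177, 184, 178]), (210, [165, 174, 168]), (220, [166, 174, 166])]
board scene [([-22.0, 76.0], 0.95), ([-456.0, 316.0], 0.76), ([-479.0, -52.0], 0.22)]
board top []
board_edge_near scene [([-358.0, 310.0], 0.87), ([-87.0, 3.0], 0.62)]
board_edge_near top [([-91.0, 10.0], 0.49)]
board_edge_far scene [([57.0, 8.0], 0.72), ([-453.0, 430.0], 0.63), ([-16.0, -29.0], 0.51)]
board_edge_far top [([330.0, 465.0], 0.66)]
```

The board has squared up, with its trailing edge at y≈154 and its leading edge about 4–8 mm from the gauge. However, the fingertips sit at z=43.3 on the rim of the board. I'll lift, back off, lower to 38 and push properly on the edge.

>>> step_arm:
  motion:
    - [[0, 0, -0.04], [0, 0, 0], 1]
    - [[0, 0, -0.05], [0, 0, 0], 1]
    - [[0.06, 0, -0.05], [0, 0, 0], 1]
    - [[0.1, 0, -0.05], [0, 0, 0], 1]
    - [[0.1, 0, -0.02], [0, 0, 0], 1]
    - [[0.1, 0, 0.01], [0, 0, 0], 1]
    - [[0.1, 0, 0.012], [0, 0, 0], 1]
    - [[0.1, 0, 0.012], [0, 0, 0], 1]

```text
clock: 16.23
eef_pos: [544.6, 39.3, 37.5]
orientation: [-3.14, 0.0, 2.654]
contact_force: [0.4, -0.7, 0.4]
width: 87.1
grasp_force: 0.0
```

```bash
python3 look.py 165 155
```

```text
t 16.23 cut [-21.6 194.3  37.5] rpy [-3.14   0.     2.654] F [ 0.4 -0.7  0.4] w 87.1 q [ 0.69  0.59 -1.05  1.82  0.58  1.08  0.51]
   [[-0.098, 0.003, -0.005], [-0.001, 0.0, -0.005]] rows 0.7
   [[-0.131, 0.003, -0.005], [-0.001, 0.0, -0.005]] rows 0.9
scene area 484 [[53.0, 113.0], [-78.0, 115.0], [-85.0, 145.0], [48.0, 152.0]]
top area 115 [[-92.0, 34.0], [27.0, 34.0]]
```

>>> step_arm:
  motion:
    - [[-0.03, 0, -0.003], [0, 0, 0], 1]
    - [[-0.06, 0, -0.003], [0, 0, 0], 1]
    - [[-0.08, 0, -0.003], [0, 0, 0], 1]
    - [[-0.09, 0, -0.003], [0, 0, 0], 1]
    - [[-0.1, 0, -0.003], [0, 0, 0], 1]
    - [[-0.11, 0, -0.003], [0, 0, 0], 1]
    - [[-0.11, 0, -0.003], [0, 0, 0], 1]

```text
clock: 16.92
eef_pos: [571.7, 26.1, 38.9]
orientation: [-3.14, -0.003, 2.656]
contact_force: [-9.1, 3.5, 5.3]
width: 86.9
grasp_force: 4.9
```

>>> step_arm:
  motion:
    - [[-0.007, 0, 0], [0, 0, 0], 1]
    - [[-0.013, 0, 0], [0, 0, 0], 1]
    - [[-0.013, 0, 0], [0, 0, 0], 1]

```text
clock: 17.17
eef_pos: [572.2, 26.0, 38.6]
orientation: [-3.138, -0.008, 2.658]
contact_force: [-22.7, 6.5, 13.9]
width: 86.9
grasp_force: 11.7
```

```bash
python3 look.py 150
```

```text
t 17.17 cut [-20.8 163.6  38.6] rpy [-3.138 -0.008  2.658] F [-22.7   6.5  13.9] w 86.9 q [ 0.67  0.64 -1.03  1.74  0.6   1.12  0.54]
   [[-0.045, -0.001, -0.002], [-0.002, -0.005, -0.003]] rows 0.3
scene area 474 [[55.0, 116.0], [-78.0, 115.0], [-85.0, 145.0], [51.0, 151.0]]
top area 28 [[-92.0, 34.0], [-60.0, 35.0]]
```

The board is hard against a stop at 23 N. I'll back off, close the fingers and nudge the middle so the edge settles flat against the bar.

>>> step_arm:
  motion:
    - [[0.02, 0, 0], [0, 0, 0], 1]
    - [[0.05, 0, 0], [0, 0, 0], 1]
    - [[0.1, 0, 0], [0, 0, 0], 0]
    - [[0.1, 0, 0], [0, 0, 0], 0]
    - [[0.1, 0, 0], [0, 0, 0], 0]
    - [[0.1, 0, 0], [0, 0, 0], 0]
    - [[0.1, 0, 0], [0, 0, 0], 0]
    - [[0.1, 0, 0], [0, 0, 0], 0]

```text
clock: 17.93
eef_pos: [551.2, 36.3, 39.3]
orientation: [-3.141, 0.002, 2.654]
contact_force: [-0.1, 0.6, 0.4]
width: 55.0
grasp_force: 0.0
```

>>> step_arm:
  motion:
    - [[0, 0, 0], [0, 0, 0], 0]
    - [[0, 0, 0], [0, 0, 0], 0]
    - [[0, 0, 0], [0, 0, 0], 0]
    - [[0, 0, 0], [0, 0, 0], 0]
    - [[0, 0, 0], [0, 0, 0], 0]
    - [[0, 0, 0], [0, 0, 0], 0]

```text
clock: 18.43
eef_pos: [550.7, 36.7, 39.3]
orientation: [-3.141, 0.002, 2.655]
contact_force: [-0.0, 0.6, 0.6]
width: 14.9
grasp_force: 0.0
```

```bash
python3 look.py 165; python3 - <<'E'
from h import *
import cv2,glob
im=cv2.imread(sorted(glob.glob("pics/look_scene_*.png"))[-1])[...,::-1].astype(int)
for x in range(-100,61,10):
    ys=np.arange(125,190,.5);c=np.array([cv2.getRectSubPix(im.astype(np.float32),(1,1),tuple(map(float,proj("scene",T(C,[x,y,43])))))[0,0] for y in ys])
    k=c[:,0]-c[:,2];j=np.where(k<35)[0];print(x,ys[j[0]] if len(j) else None,end="; ")
E
```

```text
t 18.43 cut [-21.1 187.7  39.3] rpy [-3.141e+00  2.000e-03  2.655e+00] F [-0.   0.6  0.6] w 14.9 q [ 0.69  0.59 -1.05  1.81  0.58  1.09  0.51]
   [[-0.076, 0.001, 0.001], [-0.0, 0.001, -0.005]] rows 0.5
scene area 473 [[55.0, 116.0], [-78.0, 115.0], [-83.0, 148.0], [51.0, 151.0]]
top area 96 [[-92.0, 34.0], [9.0, 36.0]]
-100 125.0; -90 125.0; -80 155.0; -70 155.0; -60 155.0; -50 154.5; -40 153.5; -30 154.0; -20 154.0; -10 153.5; 0 154.5; 10 154.5; 20 154.5; 30 154.5; 40 154.0; 50 153.5; 60 125.0;
```

>>> step_arm:
  motion:
    - [[-0.03, -0.01, 0.002], [0, 0, 0], 0]
    - [[-0.05, -0.013, 0.002], [0, 0, 0], 0]
    - [[-0.07, -0.013, 0.002], [0, 0, 0], 0]
    - [[-0.08, -0.013, 0.002], [0, 0, 0], 0]
    - [[-0.087, -0.013, 0.002], [0, 0, 0], 0]
    - [[-0.093, -0.013, 0.002], [0, 0, 0], 0]
    - [[-0.098, -0.013, 0.002], [0, 0, 0], 0]
    - [[-0.098, -0.013, 0.002], [0, 0, 0], 0]

```text
clock: 19.2
eef_pos: [569.9, 21.9, 38.0]
orientation: [-3.137, -0.008, 2.657]
contact_force: [-24.6, 4.7, 16.2]
width: 0.6
grasp_force: 12.1
```

>>> step_arm:
  motion:
    - [[-0.01, 0, 0], [0, 0, 0], 0]
    - [[-0.01, 0, 0], [0, 0, 0], 0]

```text
clock: 19.37
eef_pos: [570.2, 22.0, 37.6]
orientation: [-3.136, -0.013, 2.659]
contact_force: [-34.9, 8.3, 20.4]
width: 0.2
grasp_force: 17.2
```

>>> step_arm:
  motion:
    - [[0.03, 0, 0], [0, 0, 0], 0]
    - [[0.08, 0, 0], [0, 0, 0], 0]
    - [[0.15, 0, 0], [0, 0, 0], 0]
    - [[0.2, 0, -0.1], [0, 0, 0], 0]
    - [[0.2, 0, -0.2], [0, 0, 0], 0]
    - [[0.25, 0, -0.4], [0, 0, 0], 0]
    - [[0.35, 0, -0.6], [0, 0, 0], 0]
    - [[0.45, 0, -0.75], [0, 0, 0], 0]

```text
clock: 20.03
eef_pos: [482.8, 68.7, 215.4]
orientation: [3.141, 0.001, 2.655]
contact_force: [-0.0, -1.8, 2.8]
width: 0.5
grasp_force: 0.0
```

>>> step_arm:
  motion:
    - [[0.1, 0.1, -0.2], [0, 0, 0], 0]
    - [[0.1, 0.3, -0.3], [0, 0, 0], 0]
    - [[0.1, 0.5, -0.3], [0, 0, 0], 0]
    - [[0.1, 0.5, -0.3], [0, 0, 0], 0]
    - [[0.1, 0.5, -0.3], [0, 0, 0], 0]

```text
clock: 20.45
eef_pos: [527.0, 213.4, 303.7]
orientation: [-3.141, 0.003, 2.652]
contact_force: [0.4, -1.0, -0.0]
width: 0.4
grasp_force: 0.0
```

```bash
cat > chk.py <<'E'
from h import *
import cv2
plan([])
I={}
for n in("scene","top"): I[n]=robot.snapshot(n).astype(np.float32);cv2.imwrite(f"pics/chk_{n}.png",I[n][...,::-1])
px=lambda n,X:cv2.getRectSubPix(I[n],(1,1),tuple(map(float,proj(n,T(C,X)))))[0,0].round().astype(int).tolist()
for x in(-80,-20,40):
    print("top z43 x",x,[(y,px("top",[x,y,43])) for y in range(-24,60,4)])
for n in I:
  for q in("board","board_edge_near","board_edge_far","gauge"):
    z=39 if "edge" in q else 35
    print(n,q,[(inv(C,ray(n,d["pixel"],z if q!="gauge" else 0))[:2].round(1).tolist(),round(d["confidence"],2)) for d in robot.spot_point(q,n)][:3])
for x in range(-90,61,10):
    ys=np.arange(125,190,.5);k=np.array([px("scene",[x,y,43]) for y in ys]);k=k[:,0]-k[:,2];j=np.where(k<35)[0];print(x,ys[j[0]],end="; ")
E
python3 chk.py
```

```text
t 20.45 cut [124.8 290.2 303.7] rpy [-3.141e+00  3.000e-03  2.652e+00] F [ 0.4 -1.  -0. ] w 0.4 q [ 0.47  0.42 -1.24  1.44  0.4   1.56  0.34]
top z43 x -80 [(-24, [241, 200, 125]), (-20, [210, 164, 103]), (-16, [164, 135, 109]), (-12, [159, 147, 146]), (-8, [172, 164, 168]), (-4, [166, 159, 163]), (0, [147, 138, 136]), (4, [130, 108, 91]), (8, [135, 101, 62]), (12, [155, 114, 63]), (16, [186, 136, 75]), (20, [207, 154, 86]), (24, [212, 158, 88]), (28, [213, 158, 89]), (32, [211, 157, 87]), (36, [212, 159, 88]), (40, [214, 162, 96]), (44, [221, 182, 139]), (48, [226, 204, 185]), (52, [224, 210, 203]), (56, [222, 210, 207])]
top z43 x -20 [(-24, [245, 209, 132]), (-20, [245, 210, 141]), (-16, [241, 217, 178]), (-12, [237, 226, 219]), (-8, [221, 215, 217]), (-4, [182, 175, 180]), (0, [143, 132, 130]), (4, [134, 107, 86]), (8, [140, 101, 59]), (12, [144, 105, 59]), (16, [154, 112, 63]), (20, [184, 135, 76]), (24, [212, 159, 88]), (28, [220, 165, 94]), (32, [221, 167, 93]), (36, [218, 164, 92]), (40, [218, 169, 106]), (44, [223, 186, 150]), (48, [225, 207, 192]), (52, [223, 212, 206]), (5
[... 618 characters left out ...]
50.3, 317.2], 0.68), ([46.3, 91.9], 0.31)]
scene board_edge_far [([-452.2, 431.8], 0.74), ([57.1, -0.4], 0.69), ([-222.7, 138.8], 0.57)]
scene gauge [([6.3, 9.8], 0.9)]
top board [([-18.6, 70.0], 0.85), ([-453.9, 350.5], 0.63)]
top board_edge_near [([-81.4, 0.5], 0.8), ([-347.8, 351.9], 0.64), ([-20.1, 74.7], 0.25)]
top board_edge_far [([55.7, 3.0], 0.89), ([-90.0, 8.9], 0.52)]
top gauge [([-3.0, -0.8], 0.84)]
-90 125.0; -80 156.0; -70 156.0; -60 156.0; -50 155.5; -40 154.5; -30 155.0; -20 155.0; -10 154.5; 0 154.0; 10 154.5; 20 154.0; 30 154.5; 40 154.0; 50 153.5; 60 125.0; [ WARN:0@0.417] global loadsave.cpp:1063 imwrite_ Unsupported depth image for selected encoder is fallbacked to CV_8U.
```

```bash
python3 - <<'E'
from h import *
import cv2
for n in("top","scene"):
  im=cv2.imread(f"pics/chk_{n}.png")[...,::-1].astype(np.float32)
  hue=lambda X:(lambda c:(c[0]-c[2])/max(c[0],1))(cv2.getRectSubPix(im,(1,1),tuple(map(float,proj(n,T(C,X)))))[0,0])
  def cross(x,ys,z,th,sign):
    k=np.array([hue([x,y,z]) for y in ys]);j=np.where(sign*(k-th)>0)[0];return ys[j[0]] if len(j) else None
  for x in(-75,-60,-40,-20,0,20,40):
    tr=cross(x,np.arange(120,190,.25),43,.35,-1)
    ld=cross(x,np.arange(-6,30,.25),54,.33,1) # gauge grey -> brown
    print(n,x,"trail",tr,"gauge inner top edge",ld,"diff",None if None in(tr,ld) else tr-ld)
E
```

```text
top -75 trail 153.0 gauge inner top edge 7.25 diff 145.75
top -60 trail 152.75 gauge inner top edge 7.0 diff 145.75
top -40 trail 152.5 gauge inner top edge 7.0 diff 145.5
top -20 trail 152.0 gauge inner top edge 7.0 diff 145.0
top 0 trail 152.0 gauge inner top edge 6.25 diff 145.75
top 20 trail 151.5 gauge inner top edge 6.0 diff 145.5
top 40 trail 152.0 gauge inner top edge 6.0 diff 146.0
scene -75 trail 153.25 gauge inner top edge 5.25 diff 148.0
scene -60 trail 152.25 gauge inner top edge 4.5 diff 147.75
scene -40 trail 152.0 gauge inner top edge 4.5 diff 147.5
scene -20 trail 152.0 gauge inner top edge 4.0 diff 148.0
scene 0 trail 151.5 gauge inner top edge 3.5 diff 148.0
scene 20 trail 150.0 gauge inner top edge 4.0 diff 146.0
scene 40 trail 151.5 gauge inner top edge 3.5 diff 148.0
```

The trailing-edge-to-gauge distance is constant along the edge and matches the board's 150 mm length, so the board is flat against the bar. Handing in.

```bash
python3 -c "
from bench import robot
print(robot.close_job())"
```

```text
the job is handed in; nothing more can be done
None
```

I've handed the job in: the blade arm swung up and stayed up, and the board is pushed flat against the gauge bar. No score came back. The camera measurements show the board parallel to the bar, and the arm's last position was judged by eye from a picture.

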